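Fit the electrode arm on its ball stand

TASK

Mount the electrode arm on its ball stand ready for a measurement. While the arm is still parked in its sloping rest, swing its locking lever up until it stands square to the arm or beyond; then draw the arm back out from under the rest's hooked lip, lower its socket gently onto the ball until it sits level and fully home on the flange, with the electrode holder over the mouth of the beaker behind the stand, and press the lever all the way down to lock it. Do not slam the arm on the stand and leave the beaker, timer and dishes where they are.

Things in the scene. Friction and masses are not known exactly. Their poses are not given: they have to be found in the camera images.
- electrode_arm: Loose white arm, 0.49 kg. +x along the boom, z up when mounted; origin at the centre of the coupler head's flat underside, below the socket. Head 54 mm high, round nose to x = -27 mm, rear end at x = 57 mm; 10 mm boom from there at z = 30 mm to the holder, outer end x = 169 mm. Parked, it lies on the rest's slope: boom up the slope away from the robot, z leaning 30 degrees to the robot.
- head_grip (a point): Place to grip the head: midway between its flat parallel cheeks, 56 mm apart (y = +-28 mm, x = -14 to 56, z = 8 to 50 mm in the arm's frame); this point at x = 4, z = 30 mm. The raised lever stands behind it, so the hand comes along the arm's own z.
- socket (a point): Centre of the ball socket, 22 mm above the arm's underside at x = y = 0; coincides with the ball's centre when fully seated. The bore is open below, 40 mm wide, its roof 41 mm above the underside.
- toe (a point): Front end of the toe, a tongue 26 mm wide and 8 mm thick at the foot of the nose (arm's frame x = -36, z = 4 mm); parked, it is hooked under the rest's lip.
- holder (a point): Centre of the lower rim of the electrode holder's ring, an empty upright sleeve 22 mm across at the end of the boom (arm's frame x = 158, z = 18 mm).
- lever (a joint): Locking lever (rad): 0 shut, flat over the head; grows as its grip is raised, stop at 2.0 (25 degrees past upright). Stays where left: friction 0.4 N m, 4 N at the grip. Its cam drives a fork at the foot of the bore, 13.5 mm per rad: below about 1.45 rad the fork blocks the ball's way in, at 0 it grips under the ball. If the socket is not fully home the fork meets the ball and the lever stops part way.
- lever_grip (a point): Middle of the lever's cross grip, a black cylinder 15 mm thick and 32 mm long along the arm's y (pinch it by its ends), 100 mm from the pivot; with the lever shut at x = -50, z = 63 mm in the arm's frame, ahead of the nose.
- lever_pivot (a point): Lever's pivot, axis along the arm's y, at x = 50, z = 60 mm in the arm's frame.
- rest: Fixed grey sheet-metal rest, 80 mm wide, origin on the bench 55 mm below the parked arm's origin; its plate rises at 30 degrees along the rest's +x, side edges 7 mm high. At the low edge a lip 50 mm wide stands up 14.5 mm and hooks back 11.5 mm over the arm's toe, 11.5 mm above the plate: the toe comes free once the arm is drawn 9 mm or more up along the slope.
- stand: Fixed stand: base plate 110 x 110 x 12 mm, origin at its centre on the bench; 24 mm post; seat flange 66 mm across with its top at z = 75 mm; above it a 36 mm steel ball on a 15 mm neck.
- ball (a point): Centre of the stand's ball, 97 mm above the bench.
- beaker: The sample beaker, 72 mm high and 59 mm across, standing loose 145 to 170 mm behind the ball; origin at the centre of its underside.
- timer: Bystander: loose bench timer, 89 x 62 x 30 mm, leave alone.
- petri_a: Bystander: loose petri dish, 70 mm across and 16 mm high, leave alone.
- petri_b: Bystander: second petri dish like the first, leave alone.
Things that resemble listed ones, but are neither listed nor needed, are in the scene too. What is shaped like the stand but brown is not meant.

How it is judged (in metres and radians):
On the way, in this order (a step that is already met when the one before it is completed fails the run):
1. the lever is raised about square to the arm or beyond (over 1.5 rad) with the arm still in its rest (value of joint lever above 1.5 rad and distance of electrode_arm from where it was at the start of the episode below 0.03 m), for 0.2 s.
2. the arm sits fully on the ball, level, with the lever still up (over 1.2 rad) (distance between socket and ball below 0.004 m and angle between electrode_arm's own z axis and vertical below 0.07 rad and value of joint lever above 1.2 rad), for 0.2 s.
3. the lever is pressed fully down (under 0.08 rad) on the seated arm (distance between socket and ball below 0.004 m and angle between electrode_arm's own z axis and vertical below 0.07 rad and value of joint lever below 0.08 rad), for 0.2 s.
At the end, for the whole second after the job is handed in: The arm's socket is fully on the ball (centres within 4 mm) and level (within 4 degrees), the lever is shut (under 0.08 rad), the electrode holder stands over the beaker's mouth (within 30 mm of its axis, seen from above), the beaker is upright, and all is at rest and released (all of step 3 and horizontal distance between holder and beaker below 0.03 m and linear speed of electrode_arm below 0.01 m/s and angle between beaker's own z axis and vertical below 0.05 rad); the robot touches nothing.
It fails at once if the arm is slammed or forced onto the stand with more than 75 N (contact force between electrode_arm and stand above 75 N).
It fails at once if the beaker is pushed more than 20 mm or tipped (distance of beaker from where it was at the start of the episode above 0.02 m or angle between beaker's own z axis and vertical above 0.4 rad).
It fails at once if the timer or a dish is moved more than 30 mm (distance of any of timer, petri_a, petri_b from where it was at the start of the episode above 0.03 m).
It also fails if it takes over 69 s, if anything falls off the work surface, if the arm or the gripper's body presses on something with over 40 N, if the wrist force passes 120 N, or if a joint passes its speed limit or range.

ROBOT

A 6-joint arm with a two-finger parallel gripper is mounted at the origin on a cart in front of the work surface, level with it; the furniture and walls round the work are solid. World frame = base frame: x ahead of the robot, y to its left, z up, the work surface at z = 0. Lengths are in mm, angles in rad, forces in N, time in s.
With the tool pointing down it reaches from about 400 to 925 mm from the base axis. Payload 3.4 kg.
Tool frame: the origin (TCP) lies midway between the tips of the shut fingers; the grasp point (between the pads) lies 19 mm behind it; z points along the fingers, y is the direction in which the jaws open and shut (so a half turn about z gives the same grasp; the last joint's range is limited). The gripper opens to 85 mm and grips with 20 to 120 N. Pads are 22 mm wide; open, the fingers measure 114 mm over their backs; the gripper's body (76 mm by 85 mm) begins 54 mm behind the grasp point. The pads swing forward as they close: fully open they stand 13 mm farther back than shut.
Start: joints at [1.183, 0.307, 1.506, -0, 1.328, -0.073], TCP at [178.058, 546.742, 231.305] pointing down, gripper open.
Joint ranges: [-3.12, 3.12], [-1.05, 2.28], [0.14, 2.33], [-1.42, 4.57], [0.1, 2.73], [-2.68, 2.68]. Speed limits (rad/s): [2.57, 2.57, 3.14, 3.14, 3.14, 3.14].

INTERFACE

Orientations are given as a unit quaternion [x, y, z, w].
In Python, from workcell import r gives the robot as it stands.
- The arm moves only by the tool drive_tool, never from a script. Its argument "increments" is a list of rows, each a list of 3 entries, a list of its own where there are three numbers: the shift along the tool's x, y, z as a fraction of full scale, then the turn about the tool's z as a fraction of full scale, then the opening, from 0 (shut) to 1 (fully open). A call has 1 to 8 rows; each row shifts and turns the commanded pose from where the row before left it, along the tool's axes as they then stand; what a row does not reach is not made up. Full scale, the value 1, is 25 mm for a shift and 0.1 rad for a turn. A row lasts 1/10 s, in which the tool goes at most 50 mm and 8.59 degrees, less where a joint would pass 70% of its speed; a pose out of reach is approached as far as the arm can. A call with a number of a shift or a turn outside -1 to 1 is refused whole. A call with a gripper value outside its range is refused whole. The fingers move at their own pace and stop on an object; "force" is the grip in N (left out, the last holds). Time passes only in rows, so rows that do not move let the fingers close. It gives the time, the measured TCP pose, the force and the opening at its end, in the units of the state.
- r.observe(): the state, without advancing time (a new reading comes with each control period).
- r.snapshot(name): name is "scene" or "top" or "wrist"; returns the picture (420x560x3 uint8, blue, green, red); there is no depth.
- r.calibration(name): a dict with "intrinsics" (3x3 intrinsics, pixels), "dist_coeffs" ([k1, k2, p1, p2, k3] as OpenCV has them; the pictures are not rectified), "position" and "rotation" of the camera in the world. Camera axes: x right, y down, z forward; pixel columns grow to the right and rows downward; lengths in mm; the calibration is good to about 2 mm. A picture is of the moment at which its call begins: read the wrist's pose just before it. calibration takes no time and is no camera call; for the wrist camera it gives the pose at the moment of the call.
- r.finish_job(): hands the job in, once; it reports no verdict.
The state is a dict: "time": time; "joints": joint angles; "qd": joint speeds; "tau": joint torques, N m; "position": TCP position; "tcp_rot": TCP orientation; "contact_force": force on the tool from outside, world axes, zero at the start; "ft_torque": the same for the moment, N m; "gripper_width": finger opening in mm.
Only numpy, scipy, OpenCV 4.12 (cv2) and the standard library are available. Lean on these libraries where they do the work, as an engineer would, in place of code of your own. Each camera call takes 0.05 s, during which the arm holds its last target.

## Working session

There is one attempt and no reset: what is moved stays moved. The work goes in short steps, Python scripts to look and compute and a tool call to move; the robot and the scene stay as the last step left them, time stands still between calls to the robot, and variables do not carry over. Pictures are saved under pics/ and viewed, and the job is handed in when it is done.

Besides the shell and the picture viewer there is one more tool, called after "Request:" in YAML: its name, and indented under it one key for each argument. drive_tool: Moves the arm, as the interface text tells. Its arguments: {"type":"object","properties":{"increments":{"type":"array","items":{"type":"array"}},"force":{"type":"number"}},"required":["increments"]}

```bash
ls; mkdir -p pics; python3 - <<'E'
from workcell import r
import cv2
print(r.observe())
for n in ("scene","top","wrist"):
    print(n,r.calibration(n))
    cv2.imwrite(f"pics/{n}0.png",r.snapshot(n))
E
```

```text
pics
{'time': 0.0, 'joints': array([ 1.18252265e+00,  3.07592370e-01,  1.50767806e+00, -1.16101879e-05,
        1.32840920e+00, -7.34630333e-02]), 'qd': array([-0.00139082,  0.00013737, -0.00063052, -0.0010809 ,  0.00048666,
       -0.00014447]), 'tau': array([-4.09543369e-03, -4.57554352e+01, -2.51914394e+01, -3.81646387e-04,
        1.35627942e-02,  2.39460585e-07]), 'position': array([177.78076092, 546.0858961 , 230.36819463]), 'tcp_rot': array([ 1.56754668e-01,  9.87637021e-01, -1.01709150e-03, -2.33289533e-04]), 'contact_force': array([-0.2622618 ,  0.10165445, -0.41620084]), 'ft_torque': array([-0.00339611,  0.02694289,  0.01665547]), 'gripper_width': 85.28613318088725}
scene {'intrinsics': array([[437.24992908,   0.        , 279.65643791],
       [  0.        , 437.24992908, 211.34937504],
       [  0.        ,   0.        ,   1.        ]]), 'dist_coeffs': array([-0.10871566,  0.        ,  0.        ,  0.        ,  0.        ]), 'position': array([ -35.92300685, -614.6257794 ,  695.51062111]), 'rotation': array([ 0.82428963, -0.33207003,  0.1771875 , -0.4229429 ])}
top {'intrinsics': array([[407.6714347 ,   0.        , 279.98864919],
       [  0.        , 407.6714347 , 209.63716081],
       [  0.        ,   0.        ,   1.        ]]), 'dist_coeffs': array([-0.04618974,  0.        ,  0.        ,  0.        ,  0.        ]), 'position': array([ 390.19676389,  -28.62481192, 1022.18732841]), 'rotation': array([-0.69682301,  0.71251824, -0.06591837,  0.04909402])}
wrist {'intrinsics': array([[353.51356448,   0.        , 283.02448456],
       [  0.        , 353.51356448, 211.25409898],
       [  0.        ,   0.        ,   1.        ]]), 'dist_coeffs': array([-0.04809147,  0.        ,  0.        ,  0.        ,  0.        ]), 'position': array([112.40943668, 568.16449372, 371.63030607]), 'rotation': array([0.80130165, 0.58236777, 0.07974707, 0.11137255])}
```

View pics/scene0.png

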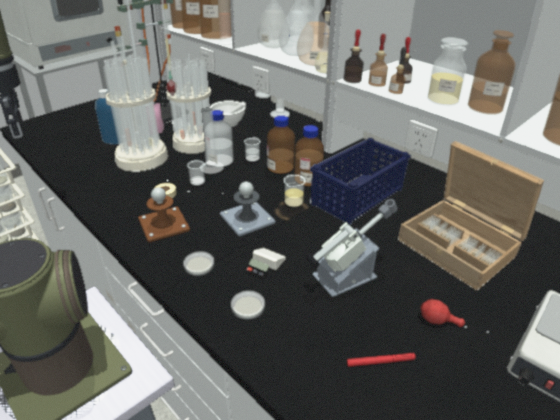

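View pics/top0.png

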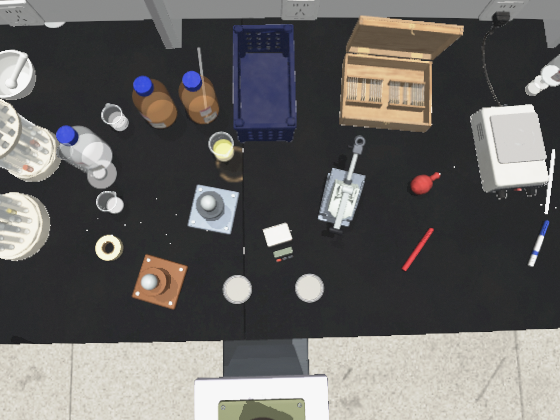

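View pics/wrist0.png

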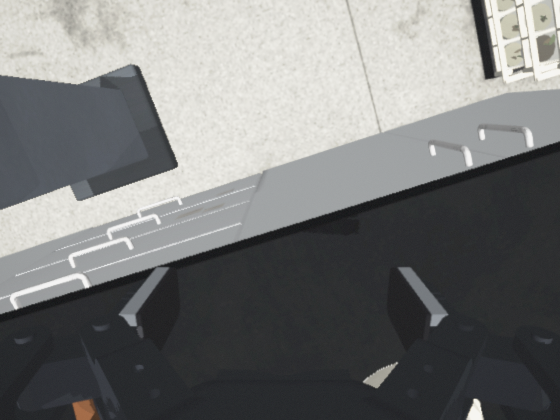

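```bash
cat > h.py <<'E'
import numpy as np, cv2
from scipy.spatial.transform import Rotation as R
from workcell import r
def ray(cal,uv):
    p=cv2.undistortPoints(np.array([[uv]],float),cal["intrinsics"],cal["dist_coeffs"])[0,0]
    d=R.from_quat(cal["rotation"]).apply([p[0],p[1],1.]); return np.array(cal["position"]),d/np.linalg.norm(d)
def onz(cal,uv,z):
    c,d=ray(cal,uv); return c+d*(z-c[2])/d[2]
def tri(obs):
    A=np.zeros((3,3));b=np.zeros(3);L=[]
    for cal,uv in obs:
        c,d=ray(cal,uv);P=np.eye(3)-np.outer(d,d);A+=P;b+=P@c;L.append((c,d))
    x=np.linalg.solve(A,b); return x,[np.linalg.norm((np.eye(3)-np.outer(d,d))@(x-c)) for c,d in L]
def proj(cal,P):
    Rm=R.from_quat(cal["rotation"]).as_matrix(); rv=cv2.Rodrigues(Rm.T)[0]; t=-Rm.T@np.array(cal["position"])
    return cv2.projectPoints(np.atleast_2d(np.array(P,float)),rv,t,cal["intrinsics"],cal["dist_coeffs"])[0][:,0]
def crop(img,x0,y0,w,h,s,fn):
    cv2.imwrite(fn,cv2.resize(img[y0:y0+h,x0:x0+w],None,fx=s,fy=s,interpolation=cv2.INTER_CUBIC))
E
python3 - <<'E'
from h import *
t=cv2.imread("pics/top0.png");s=cv2.imread("pics/scene0.png")
crop(t,300,120,100,125,5,"pics/t_arm.png")
crop(t,170,120,100,125,5,"pics/t_st.png")
crop(s,300,190,110,110,5,"pics/s_arm.png")
crop(s,210,160,110,80,6,"pics/s_st.png")
E
```

```text
(no output)
```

View pics/t_arm.png

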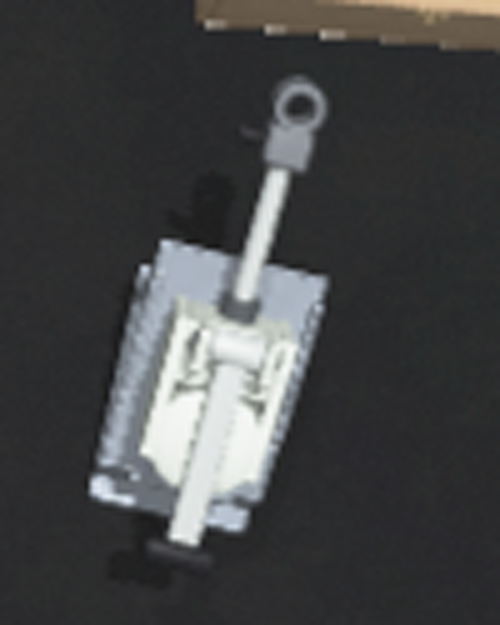

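View pics/t_st.png

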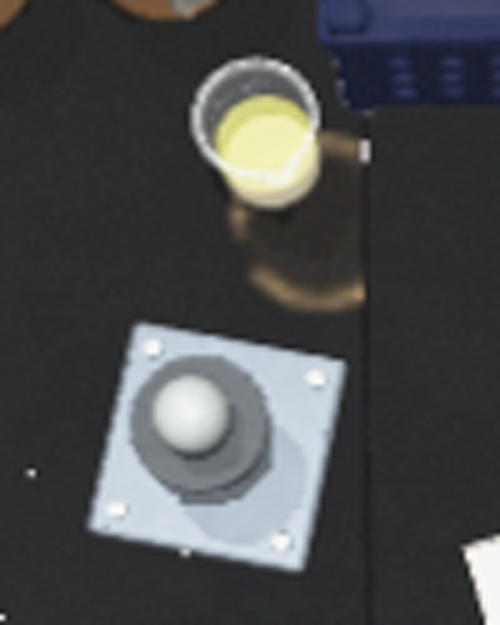

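View pics/s_arm.png

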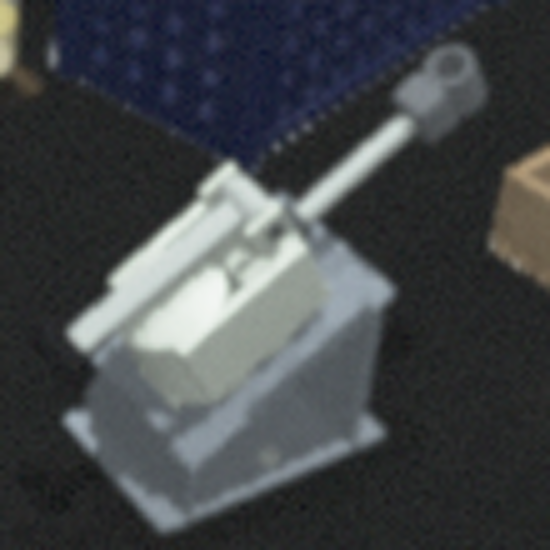

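View pics/s_st.png

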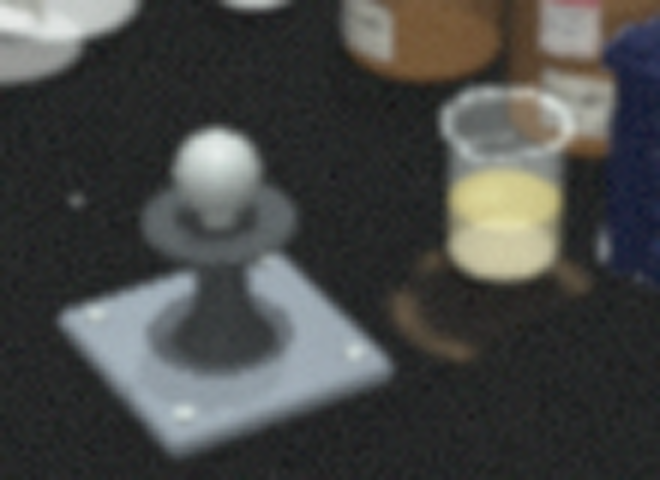

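```bash
cat >> h.py <<'E'
def armR(yaw,pitch=np.pi/6): return R.from_euler("ZY",[yaw,-pitch])
E
python3 - <<'E'
from h import *
from scipy.optimize import least_squares
T=r.calibration("top");S=r.calibration("scene")
b=tri([(T,(208,202.6)),(S,(246.2,188.5))]);print("ball",b, onz(T,(208,202.6),97),onz(S,(246.2,188.5),97))
k=tri([(T,(221.2,143.6)),(S,(294.7,180.3))]);print("beaker rim",k,onz(T,(221.2,143.6),72),onz(S,(294.7,180.3),72))
obs=[(T,(336.2,230.6),(-50,0,68)),(T,(360,140.6),(158,0,42)),(T,(347.4,189.4),(50,0,66)),(S,(390.4,203),(158,0,42))]
# head top/cheek edge scene: rear right top corner crop(327,290), nose bottom?
def f(p,full=False):
    e=[]
    for c,uv,q in obs:
        w=armR(p[2]).apply(q)+[p[0],p[1],55]; e+=list(proj(c,w)[0]-uv)
    return np.array(e)
s=least_squares(f,[550,-180,0]);print(s.x,np.round(s.fun,1))
p=s.x
# overlay
for n,c in (("top",T),("scene",S)):
    im=cv2.imread(f"pics/{n}0.png");sc=5 ;x0,y0=(300,120) if n=="top" else (300,190)
    im=cv2.resize(im[y0:y0+125,x0:x0+110],None,fx=sc,fy=sc,interpolation=cv2.INTER_CUBIC)
    def L(a,b_,col=(0,0,255)):
        P=[proj(c,armR(p[2]).apply(q)+[p[0],p[1],55])[0] for q in(a,b_)]
        P=[tuple(int(v) for v in ((u-[x0,y0]+.5)*sc)) for u in P]; cv2.line(im,*P,col,1)
    L((-50,-16,63),(-50,16,63));L((-50,0,63),(50,0,60));L((57,0,30),(158,0,30))
    for y in(-28,28):
        L((-14,y,0),(57,y,0));L((-14,y,54),(57,y,54));L((57,y,0),(57,y,54))
    L((57,-28,54),(57,28,54));L((57,-28,0),(57,28,0));L((0,0,0),(0,0,54),(0,255,0))
    cv2.imwrite(f"pics/ov_{n}.png",im)
E
```

```text
ball (array([561.64924206, 112.22720307,  99.02714224]), [np.float64(0.3222483882645879), np.float64(0.32224838826452734)]) [561.7665598  112.73002849  97.        ] [563.95386361 114.52229041  97.        ]
beaker rim (array([711.2895787 ,  85.02969004,  72.97954778]), [np.float64(0.491782874750398), np.float64(0.49178287475017807)]) [711.22436525  85.45270215  72.        ] [712.93654014  85.91124641  72.        ]
[ 5.67421788e+02 -2.00881626e+02 -2.55391950e-01] [-0.1 -0.5  0.1  0.2  0.2  0.3 -0.1 -0.3]
```

View pics/ov_top.png

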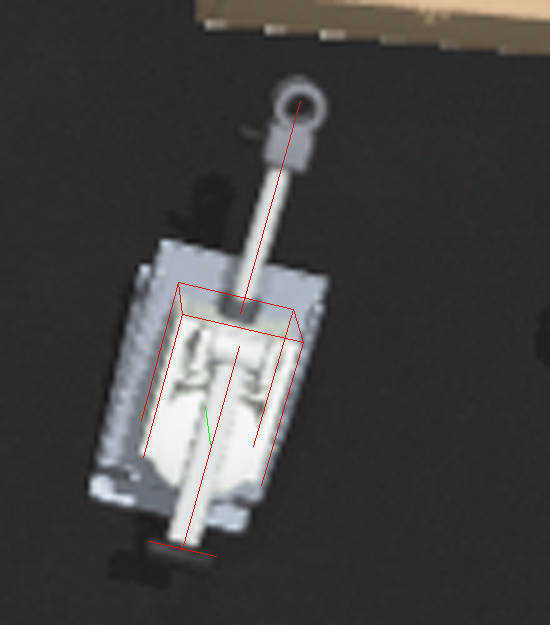

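View pics/ov_scene.png

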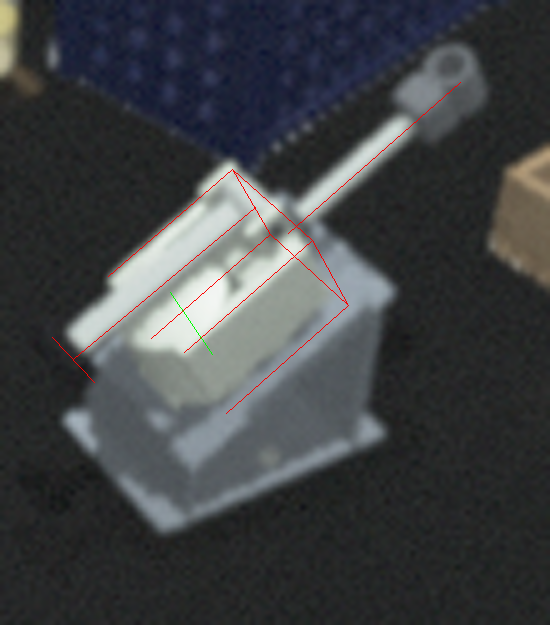

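Request:
drive_tool:
  increments:
    - [[-1,-1,0],-0.6,1]
    - [[-1,-1,0],0,1]
    - [[-1,-1,0],0,1]
    - [[-1,-1,0],0,1]
    - [[-1,-1,0],0,1]
    - [[-1,-1,0],0,1]
    - [[-1,-1,0],0,1]
    - [[-1,-1,0],0,1]

```text
time: 0.95
position: [319.6, 300.4, 231.2]
tcp_rot: [0.127, 0.992, -0.0, -0.0]
contact_force: [0.3, -0.8, -0.3]
gripper_width: 85.6
```

Request:
drive_tool:
  increments:
    - [[-1,-1,0],0,1]
    - [[-1,-1,0],0,1]
    - [[-1,-1,0],0,1]
    - [[-1,-1,0],0,1]
    - [[-1,-1,0],0,1]
    - [[-1,-1,0],0,1]
    - [[-1,-1,0],0,1]
    - [[-1,-1,0],0,1]

```text
time: 1.75
position: [462.8, 56.4, 231.2]
tcp_rot: [0.127, 0.992, 0.0, -0.0]
contact_force: [0.2, 0.7, 0.0]
gripper_width: 85.6
```

Request:
drive_tool:
  increments:
    - [[-0.5,-1,0],0,1]
    - [[-0.5,-1,0],0,1]
    - [[0,-1,0],0,1]
    - [[0,-1,0],0,1]
    - [[0,-1,0],0,1]
    - [[0,-1,0],0,1]
    - [[0,-1,0],0,1]
    - [[0,-0.5,0],0,1]

```text
time: 2.55
position: [438.7, -131.4, 231.1]
tcp_rot: [0.128, 0.992, -0.0, -0.0]
contact_force: [-0.1, -0.2, -0.1]
gripper_width: 85.4
```

```bash
python3 - <<'E'
from h import *
o=r.observe();print(o["time"],o["position"],o["tcp_rot"],o["joints"])
c=r.calibration("wrist");im=r.snapshot("wrist");cv2.imwrite("pics/w1.png",im);np.save("w1.npy",np.array([c],dtype=object),allow_pickle=True)
print(c["position"],c["rotation"])
E
```

```text
2.55 [ 438.73915142 -131.39455423  231.12042698] [ 1.27826601e-01  9.91796482e-01 -1.81794140e-04 -2.55037734e-04] [-3.82862914e-01  1.42742811e-01  1.73454144e+00 -5.03784611e-04
  1.26471046e+00 -1.69715274e+00]
[ 372.17932594 -113.44883544  372.30600514] [0.78401545 0.60547467 0.08343511 0.10843788]
```

View pics/w1.png

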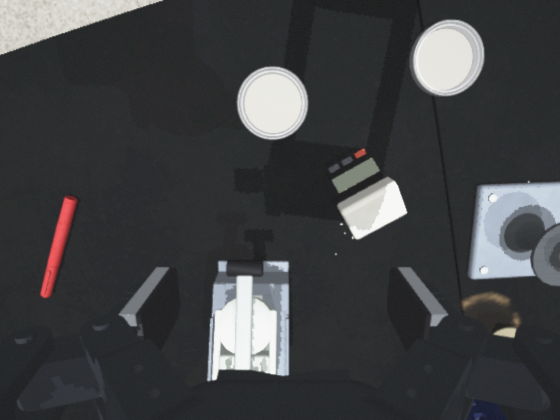

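```bash
python3 - <<'E'
from h import *
c=np.load("w1.npy",allow_pickle=True)[0]
crop(cv2.imread("pics/w1.png"),190,230,130,160,4.5,"pics/w1c.png")
p0=np.array([567.4,-200.9,55])
for q in[(-50,0,63),(-50,16,63),(-50,-16,63),(50,0,66)]: print(q,armR(-.2554).apply(q)+p0,proj(c,armR(-.2554).apply(q)+p0))
E
```

```text
(-50, 0, 63) [ 495.02510947 -182.00277157   84.55960044] [[243.54965482 270.92001873]]
(-50, 16, 63) [ 499.06722873 -166.52177445   84.55960044] [[261.52312866 270.94493364]]
(-50, -16, 63) [ 490.98299021 -197.48376869   84.55960044] [[225.60680761 270.88016782]]
(50, 0, 66) [ 577.36712088 -203.50243516  137.15767665] [[240.25782764 392.98442045]]
```

View pics/w1c.png

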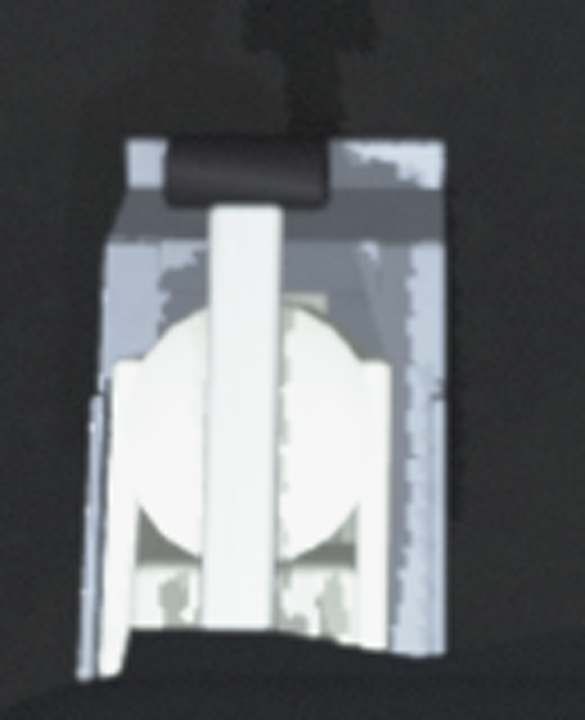

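Request:
drive_tool:
  increments:
    - [[-0.86,-0.45,0.5],0,1]
    - [[-0.86,-0.45,0.5],0,1]
    - [[-0.86,-0.45,0.5],0,0.8]
    - [[0,0,1],0,0.7]
    - [[0,0,1],0,0.6]
    - [[0,0,1],0,0.6]
    - [[0,0,1],0,0.6]
    - [[0,0,0.84],0,0.6]

```text
time: 3.4
position: [493.2, -177.7, 71.4]
tcp_rot: [0.127, 0.992, 0.0, -0.0]
contact_force: [1.0, -0.1, 0.4]
gripper_width: 51.3
```

```bash
python3 - <<'E'
from h import *
o=r.observe();print(o["time"],o["position"],o["contact_force"],o["gripper_width"])
c=r.calibration("wrist");im=r.snapshot("wrist");cv2.imwrite("pics/w2.png",im)
cv2.imwrite("pics/s2.png",r.snapshot("scene"))
E
```

```text
3.4 [ 493.23293908 -177.68197803   71.38880776] [ 1.04648804 -0.11387589  0.35518929] 51.318927104433186
```

View pics/w2.png

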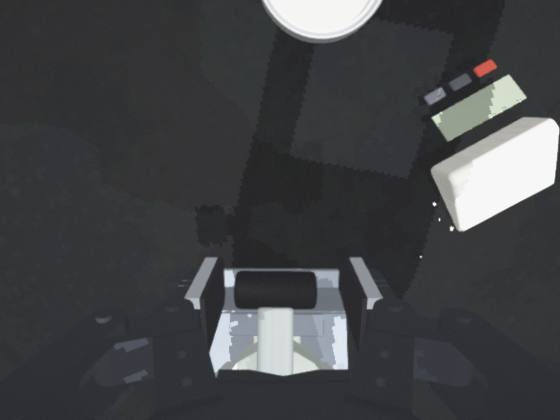

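View pics/s2.png

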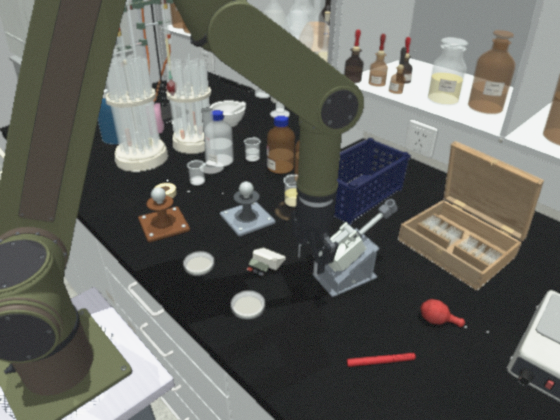

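Request:
drive_tool:
  increments:
    - [[0,0,0],0,0.55]
    - [[0,0,0],0,0.55]

```text
time: 3.7
position: [494.4, -178.9, 73.9]
tcp_rot: [0.127, 0.992, -0.0, 0.001]
contact_force: [-0.5, 0.4, 0.3]
gripper_width: 46.9
```

Request:
drive_tool:
  increments:
    - [[0.04,-0.1,0.48],0,0.5]
    - [[0,0,0],0,0.3]
    - [[0,0,0],0,0.2]
    - [[0,0,0],0,0.2]
    - [[0,0,0],0,0.2]
    - [[0,0,0],0,0.2]
  force: 40

```text
time: 4.3
position: [491.4, -180.9, 60.8]
tcp_rot: [0.127, 0.992, 0.0, -0.0]
contact_force: [-0.0, -0.5, -1.2]
gripper_width: 31.1
```

```bash
python3 - <<'E'
from h import *
o=r.observe();print(o["time"],o["position"],o["contact_force"],o["gripper_width"])
im=r.snapshot("wrist");crop(im,170,230,240,170,3,"pics/w3.png")
th=np.arange(0,1.85,.15)
# arc in (toolx, toolz) : horizontal x' along arm, tool x = -x', tool z=-up
def g(t):
    a=t-0.03-np.pi/6; return np.array([-np.cos(a),np.sin(a)])*100
P=np.array([g(t) for t in th]);d=np.diff(P,axis=0)
for t,e in zip(th[1:],d): print(round(t,2),"toolx %.2f toolz %.2f"%(-e[0]/25,-e[1]/25))
E
```

```text
4.3 [ 491.40891029 -180.94555542   60.77533041] [-0.02784039 -0.45060673 -1.15030497] 31.066894412468596
0.15 toolx 0.28 toolz -0.53
0.3 toolx 0.19 toolz -0.57
0.45 toolx 0.11 toolz -0.59
0.6 toolx 0.02 toolz -0.60
0.75 toolx -0.07 toolz -0.60
0.9 toolx -0.16 toolz -0.58
1.05 toolx -0.25 toolz -0.55
1.2 toolx -0.32 toolz -0.50
1.35 toolx -0.40 toolz -0.45
1.5 toolx -0.46 toolz -0.39
1.65 toolx -0.51 toolz -0.31
1.8 toolx -0.55 toolz -0.23
```

View pics/w3.png

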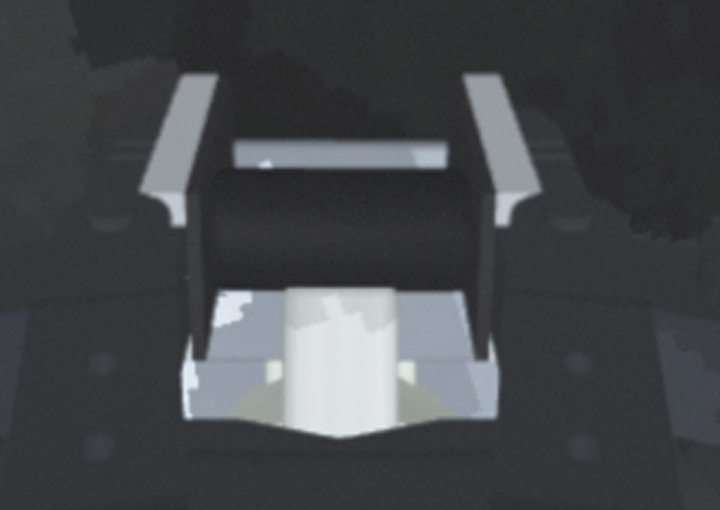

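Request:
drive_tool:
  increments:
    - [[0.28,0,-0.53],0,0.2]
    - [[0.19,0,-0.57],0,0.2]
    - [[0.11,0,-0.59],0,0.2]
    - [[0.02,0,-0.6],0,0.2]
    - [[-0.07,0,-0.6],0,0.2]

```text
time: 4.85
position: [478.3, -177.4, 133.9]
tcp_rot: [0.127, 0.992, 0.0, 0.0]
contact_force: [2.8, -1.6, -8.8]
gripper_width: 31.2
```

```bash
python3 - <<'E'
from h import *
o=r.observe();print(o["time"],o["position"],o["contact_force"],o["gripper_width"])
im=r.snapshot("scene");crop(im,280,170,140,130,4,"pics/s4.png")
E
```

```text
4.85 [ 478.32780071 -177.40898926  133.92189193] [ 2.83402861 -1.60826416 -8.8399636 ] 31.220719885466554
```

View pics/s4.png

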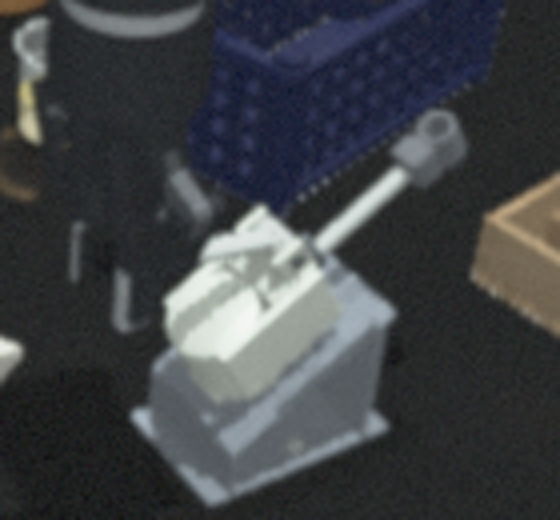

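Request:
drive_tool:
  increments:
    - [[-0.16,0,-0.58],0,0.2]
    - [[-0.25,0,-0.55],0,0.2]
    - [[-0.32,0,-0.5],0,0.2]
    - [[-0.4,0,-0.45],0,0.2]
    - [[-0.46,0,-0.39],0,0.2]
    - [[-0.51,0,-0.31],0,0.2]
    - [[-0.4,0,-0.17],0,0.2]
    - [[0,0,0],0,0.2]

```text
time: 5.7
position: [535.5, -192.2, 206.6]
tcp_rot: [0.127, 0.992, 0.001, -0.004]
contact_force: [-8.0, 2.2, 3.6]
gripper_width: 30.8
```

```bash
python3 - <<'E'
from h import *
o=r.observe();print(o["time"],o["position"],o["contact_force"],o["gripper_width"])
im=r.snapshot("scene");crop(im,280,170,140,130,4,"pics/s5.png")
# estimate lever angle from grasp pos
p=o["position"]+[0,0,23]; q=armR(-.2554).inv().apply(p-[567.4,-200.9,55]);print(q, np.arctan2(q[2]-60,50-q[0])+.03,np.hypot(q[2]-60,50-q[0]))
E
```

```text
5.7 [ 535.48900846 -192.15114431  206.58074774] [-7.96581163  2.20355484  3.56203414] 30.751118484157487
[ 58.63695526   0.40331101 167.7344215 ] 1.6807941841286393 108.08007481642717
```

View pics/s5.png

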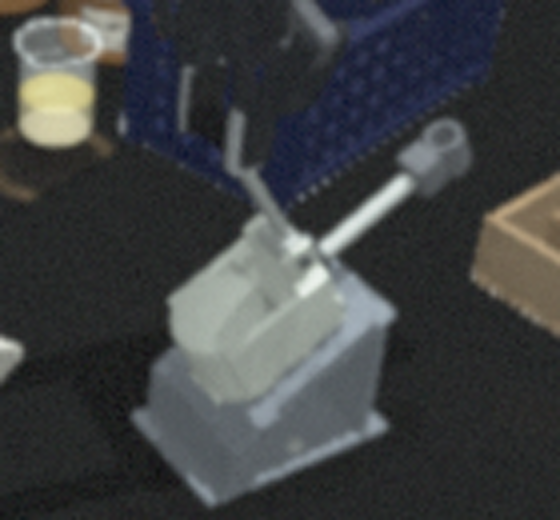

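Request:
drive_tool:
  increments:
    - [[-0.4,0,-0.05],0,0.2]
    - [[0,0,0],0,0.2]
    - [[0,0,0],0,0.5]
    - [[0,0,0],0,0.7]
    - [[0,0,0],0,0.8]

```text
time: 6.25
position: [549.5, -196.1, 208.6]
tcp_rot: [0.127, 0.992, -0.0, 0.001]
contact_force: [-0.8, 0.5, 0.7]
gripper_width: 68.1
```

```bash
python3 - <<'E'
from h import *
o=r.observe();print(o["time"],o["position"],o["contact_force"],o["gripper_width"])
im=r.snapshot("wrist");crop(im,120,180,330,220,2.4,"pics/w6.png")
im=r.snapshot("top");crop(im,290,110,120,140,4,"pics/t6.png")
E
```

```text
6.25 [ 549.45756238 -196.1222466   208.62301443] [-0.83439643  0.5280849   0.66485578] 68.06233817626588
```

View pics/w6.png

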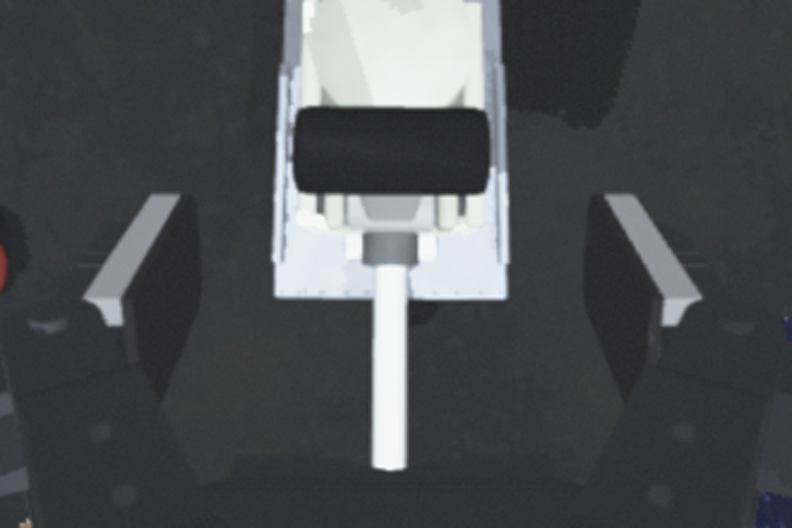

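View pics/t6.png

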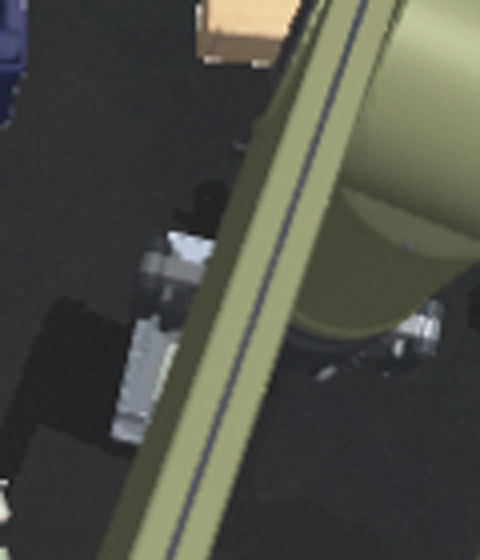

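```bash
python3 - <<'E'
from h import *
c=r.calibration("wrist")
for t in np.arange(1.3,2.01,.1):
    a=t-.03
    q=[50-100*np.cos(a),0,60+100*np.sin(a)]
    w=armR(-.2554).apply(q)+[567.4,-200.9,55]
    h=[proj(c,w+armR(-.2554).apply([0,s*16,0]))[0] for s in(-1,1)]
    print(round(t,2),w.round(1),proj(c,w)[0].round(1),np.linalg.norm(h[0]-h[1]).round(1))
E
```

```text
1.3 [ 509.2 -185.7  199.9] [281.8 178.3] 74.6
1.4 [ 516.2 -187.5  206.9] [281.7 198.4] 77.1
1.5 [ 523.7 -189.5  213.1] [281.7 220.9] 79.2
1.6 [ 531.8 -191.6  218.5] [281.6 245.2] 80.8
1.7 [ 540.4 -193.9  223.1] [281.6 270.8] 81.9
1.8 [ 549.4 -196.2  226.7] [281.5 296.7] 82.4
1.9 [ 558.7 -198.6  229.5] [281.5 322.3] 82.2
2.0 [ 568.3 -201.1  231.2] [281.5 346.5] 81.4
```

Request:
drive_tool:
  increments:
    - [[0.72,0,0.52],0,0.8]
    - [[0,0,0],0,0.4]
    - [[0,0,0],0,0.2]
    - [[0,0,0],0,0.2]
    - [[0,0,0],0,0.2]
    - [[-0.36,0,-0.18],0,0.2]
    - [[-0.36,0,-0.14],0,0.2]
    - [[-0.36,0,-0.1],0,0.2]
  force: 60

```text
time: 7.15
position: [553.6, -196.8, 204.2]
tcp_rot: [0.127, 0.992, 0.001, -0.006]
contact_force: [-10.4, 2.3, 2.4]
gripper_width: 30.9
```

Request:
drive_tool:
  increments:
    - [[0,0,0],0,0.2]
    - [[0,0,0],0,0.2]
    - [[0,0,0],0,0.6]
    - [[0,0,0],0,0.8]

```text
time: 7.55
position: [559.5, -198.8, 206.2]
tcp_rot: [0.127, 0.992, -0.0, 0.001]
contact_force: [0.4, -0.1, 0.0]
gripper_width: 59.0
```

```bash
python3 - <<'E'
from h import *
o=r.observe();print(o["time"],o["position"],o["contact_force"],o["gripper_width"])
c=r.calibration("wrist")
im=r.snapshot("wrist");crop(im,120,180,330,220,2.4,"pics/w7.png")
for t in np.arange(1.3,2.01,.1):
    a=t-.03
    q=[50-100*np.cos(a),0,60+100*np.sin(a)]
    w=armR(-.2554).apply(q)+[566.4,-199.9,55]
    print(round(t,2),w.round(1),((proj(c,w)[0]-[120,180])*2.4).round(1))
E
```

```text
7.55 [ 559.4655519  -198.79960992  206.19187777] [ 0.40956211 -0.06559896  0.02829612] 59.0065995430904
1.3 [ 508.2 -184.7  199.9] [392.9 -68.3]
1.4 [ 515.2 -186.5  206.9] [392.9 -20.6]
1.5 [ 522.7 -188.5  213.1] [392.9  33.6]
1.6 [ 530.8 -190.6  218.5] [392.8  93. ]
1.7 [ 539.4 -192.9  223.1] [392.8 155.9]
1.8 [ 548.4 -195.2  226.7] [392.7 220.5]
1.9 [ 557.7 -197.6  229.5] [392.6 284.4]
2.0 [ 567.3 -200.1  231.2] [392.5 345.7]
```

View pics/w7.png

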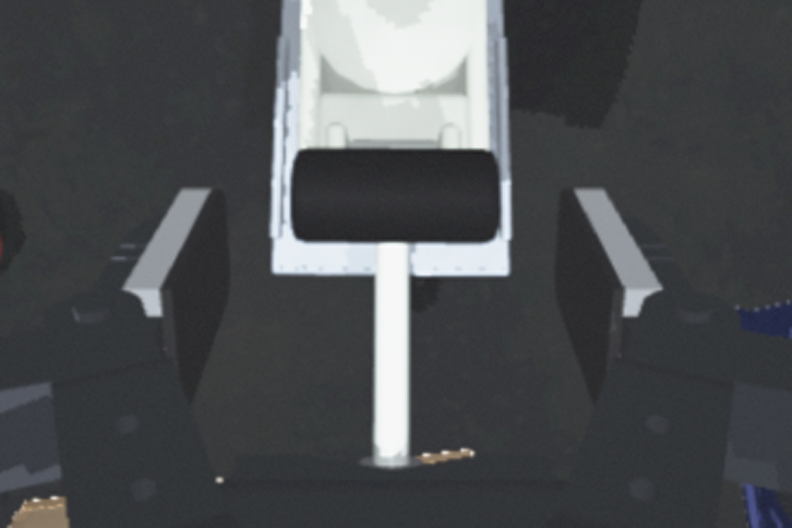

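Request:
drive_tool:
  increments:
    - [[0,0,-1],0,1]
    - [[0,0,-1],0,1]
    - [[0,0,-1],0,1]
    - [[-0.94,0.01,0],0,1]
    - [[-0.94,0.01,0],0,1]
    - [[-0.94,0.01,0],0,1]
    - [[-0.94,0.01,0],0,1]
    - [[0,0,0],1,1]

```text
time: 8.4
position: [652.8, -222.0, 280.4]
tcp_rot: [0.177, 0.984, -0.0, 0.002]
contact_force: [0.2, 0.2, -0.1]
gripper_width: 85.1
```

Request:
drive_tool:
  increments:
    - [[0,0,0],1,1]
    - [[0,0,0],1,1]
    - [[0,0,0],1,1]
    - [[0,0,0],1,1]
    - [[0,0,0],1,1]
    - [[0,0,0],1,1]
    - [[0,0,0],1,1]
    - [[0,0,0],1,1]

```text
time: 9.2
position: [650.0, -221.3, 281.1]
tcp_rot: [0.548, 0.837, 0.0, 0.001]
contact_force: [0.1, -0.8, -0.5]
gripper_width: 85.2
```

Request:
drive_tool:
  increments:
    - [[0,0,0.2],1,1]
    - [[0,0,0.2],1,1]
    - [[0,0,0.2],1,1]
    - [[0,0,0.2],1,1]
    - [[0,0,0.2],1,1]
    - [[0,0,0.2],1,1]
    - [[0,0,0.2],1,1]
    - [[0,0,0.2],1,1]

```text
time: 10.0
position: [650.0, -221.3, 240.9]
tcp_rot: [0.83, 0.557, 0.001, 0.001]
contact_force: [0.3, -0.4, 0.5]
gripper_width: 85.4
```

Request:
drive_tool:
  increments:
    - [[0,0,0.2],1,1]
    - [[0,0,0.2],1,1]
    - [[0,0,0.2],1,1]
    - [[0,0,0.2],1,1]
    - [[0,0,0.2],1,1]
    - [[0,0,0.2],1,1]
    - [[0,0,0.2],1,1]
    - [[0,0,0.2],1,1]

```text
time: 10.8
position: [650.1, -221.3, 200.9]
tcp_rot: [0.982, 0.19, 0.001, 0.0]
contact_force: [-0.6, -0.8, 0.2]
gripper_width: 85.4
```

Request:
drive_tool:
  increments:
    - [[0,0,0],1,0.8]
    - [[0,0,0],1,0.7]
    - [[0,0,0],1,0.6]
    - [[0,0,0],1,0.5]
    - [[0,0,0],1,0.5]
    - [[0,0,0],1,0.5]
    - [[0,0,0],0.4,0.5]
    - [[0,0,0],0,0.5]

```text
time: 11.6
position: [650.0, -221.3, 201.0]
tcp_rot: [0.992, -0.126, 0.001, 0.0]
contact_force: [-0.6, -0.2, 0.3]
gripper_width: 42.8
```

```bash
python3 - <<'E'
from h import *
o=r.observe();print(o["time"],o["position"],o["tcp_rot"],o["contact_force"],o["gripper_width"],o["joints"])
im=r.snapshot("wrist");cv2.imwrite("pics/w8.png",im)
E
```

```text
11.6 [ 649.9678835  -221.27035889  201.00391487] [ 9.91992927e-01 -1.26290248e-01  8.80973702e-04  1.75553429e-04] [-0.60770396 -0.23750607  0.31976418] 42.781889367952786 [-3.89691997e-01  4.81804726e-01  1.29705281e+00  1.21821199e-04
  1.36094249e+00  1.43433593e+00]
```

View pics/w8.png

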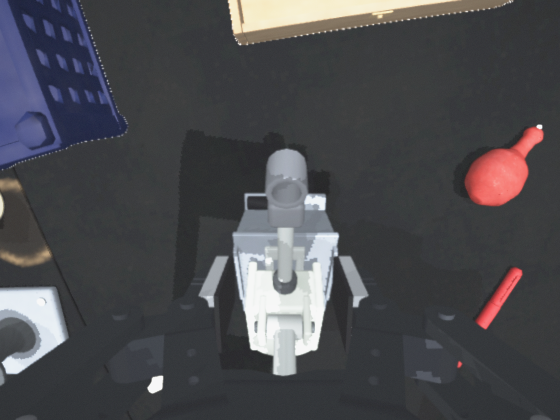

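Request:
drive_tool:
  increments:
    - [[0,0,1],0,0.5]
    - [[0,0,1],0,0.5]
    - [[0,0,0.7],0,0.5]
    - [[0,0,0.54],0,0.5]
    - [[0,0,0],0,0.5]

```text
time: 12.15
position: [647.9, -220.5, 117.4]
tcp_rot: [0.992, -0.126, -0.002, -0.001]
contact_force: [-0.4, 0.2, -0.0]
gripper_width: 42.6
```

```bash
python3 - <<'E'
from h import *
o=r.observe();print(o["time"],o["position"],o["contact_force"],o["gripper_width"])
im=r.snapshot("wrist");cv2.imwrite("pics/w9.png",im)
im=r.snapshot("scene");crop(im,290,130,150,150,4,"pics/s9.png")
E
```

```text
12.15 [ 647.88125053 -220.46498754  117.36037823] [-0.43417158  0.19183317 -0.04044281] 42.59935657940701
```

View pics/w9.png

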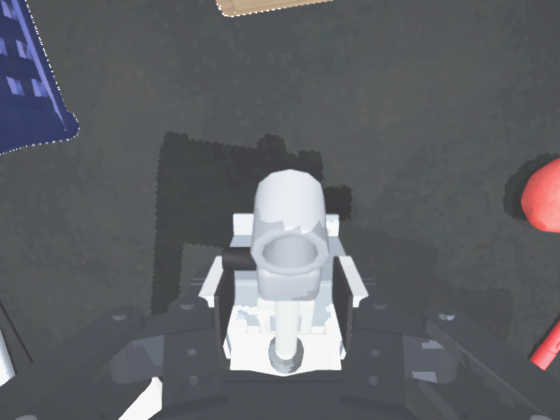

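View pics/s9.png

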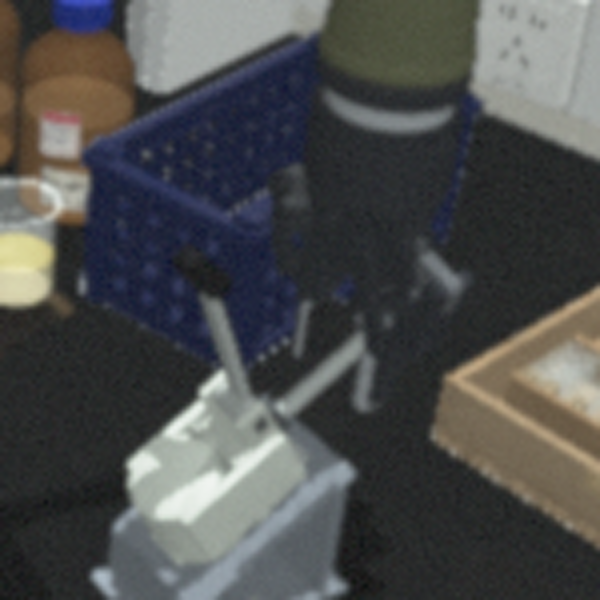

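Request:
drive_tool:
  increments:
    - [[-0.06,0,0],0,0.3]
    - [[0,0,0],0,0.1]
    - [[0,0,0],0,0.05]
    - [[0,0,0],0,0.05]
    - [[0,0,0],0,0.05]
    - [[0,0,0],0,0.05]
  force: 110

```text
time: 12.85
position: [648.7, -221.0, 120.7]
tcp_rot: [0.992, -0.126, 0.001, 0.0]
contact_force: [1.7, -0.4, 4.8]
gripper_width: 8.6
```

```bash
python3 - <<'E'
from h import *
o=r.observe();print(o["time"],o["position"],o["contact_force"],o["gripper_width"])
im=r.snapshot("wrist");crop(im,150,150,270,230,2.5,"pics/w10.png")
E
```

```text
12.85 [ 648.65753662 -220.99470217  120.6773166 ] [ 1.71216793 -0.37156245  4.78421485] 8.583168961366832
```

View pics/w10.png

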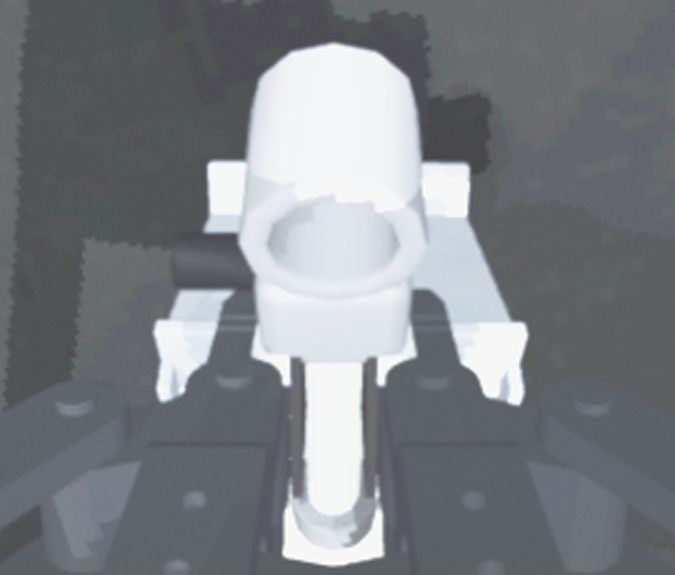

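Request:
drive_tool:
  increments:
    - [[0.25,0,-0.15],0,0.05]
    - [[0.25,0,-0.15],0,0.05]
    - [[0.25,0,-0.15],0,0.05]
    - [[0,0,0],0,0.05]

```text
time: 13.3
position: [666.4, -225.4, 130.7]
tcp_rot: [0.992, -0.126, -0.0, -0.0]
contact_force: [-1.6, 1.0, 0.1]
gripper_width: 9.2
```

```bash
python3 - <<'E'
from h import *
o=r.observe();print(o["time"],o["position"],o["contact_force"],o["gripper_width"])
im=r.snapshot("scene");crop(im,290,130,150,170,4,"pics/s11.png")
E
```

```text
13.3 [ 666.44238413 -225.36650108  130.70716621] [-1.60307463  1.00105855  0.10290297] 9.15566465088176
```

View pics/s11.png

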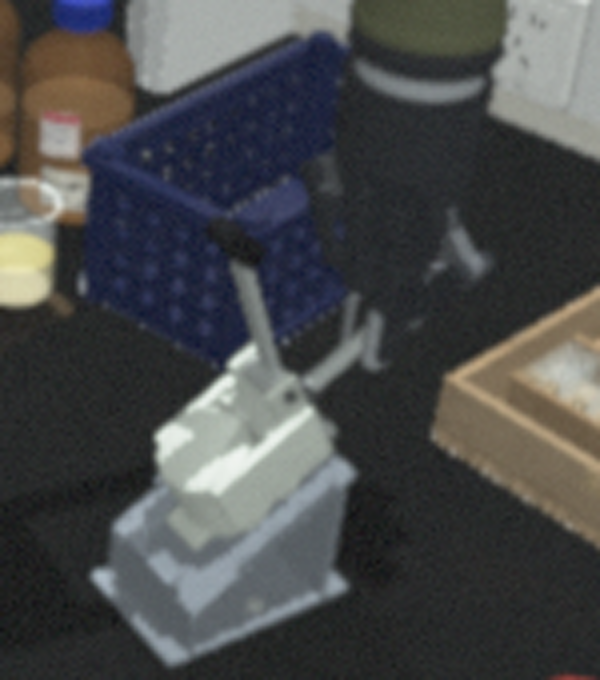

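Request:
drive_tool:
  increments:
    - [[0.1,0,-0.3],0,0.05]
    - [[0.05,0,-0.6],0,0.05]
    - [[0,0,-1],0,0.05]
    - [[0,0,-1],0,0.05]
    - [[0,0,0],0,0.05]

```text
time: 13.85
position: [673.1, -227.6, 208.5]
tcp_rot: [0.992, -0.126, 0.005, 0.001]
contact_force: [0.1, -0.2, 1.3]
gripper_width: 8.4
```

```bash
python3 - <<'E'
from h import *
o=r.observe();print(o["time"],o["position"],o["contact_force"],o["gripper_width"])
im=r.snapshot("scene");crop(im,290,100,150,170,4,"pics/s12.png")
im=r.snapshot("wrist");cv2.imwrite("pics/w12.png",im)
E
```

```text
13.85 [ 673.08611908 -227.60967707  208.49534015] [ 0.12266668 -0.15945421  1.30140482] 8.444021004596754
```

View pics/s12.png

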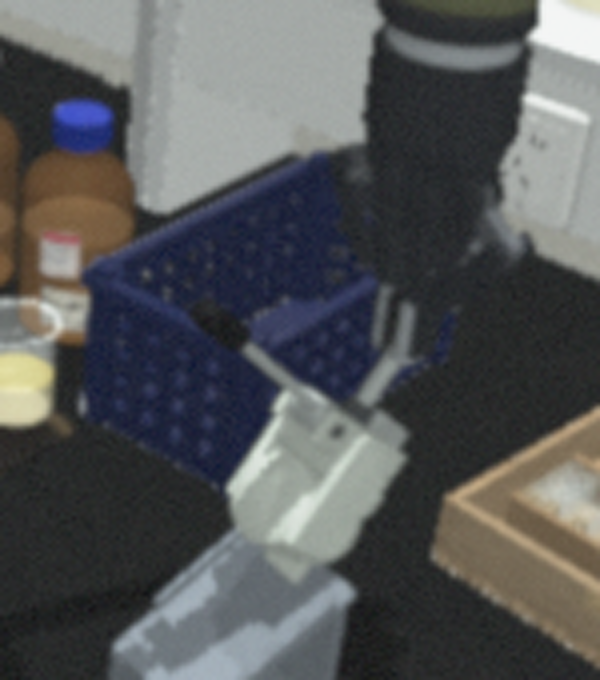

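View pics/w12.png

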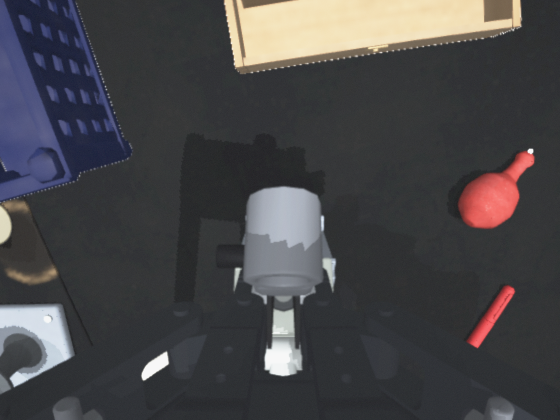

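```bash
python3 - <<'E'
from h import *
T=r.calibration("top")
for n,uv,z in [("basket br corner rim",(294,141),90),("basket br bottom",(294,141),0),("basket bl",(238,139),0),("timer tl",(263,232),30),("timer tr",(287,223),30),("timer right",(292,237),30),("rest left low",(320,219),10),("rest left top",(328,172),60),("box bl",(341,127),0),("box bl h40",(341,127),40),("stand right top",(238,190),12),("stand br",(231,234),12)]:
    print(n,onz(T,uv,z).round(0))
o=r.observe();print(o["position"])
im=r.snapshot("scene");crop(im,290,100,150,170,4,"pics/s13.png")
E
```

```text
basket br corner rim [709. -90.  90.]
basket br bottom [739. -96.   0.]
basket bl [747.  50.   0.]
timer tl [498. -11.  30.]
timer tr [519. -71.  30.]
timer right [485. -82.  30.]
rest left low [ 530. -155.   10.]
rest left top [ 639. -173.   60.]
box bl [ 776. -222.    0.]
box bl h40 [ 761. -214.   40.]
stand right top [608.  50.  12.]
stand br [497.  68.  12.]
[ 670.48157861 -226.70846304  204.92848085]
```

View pics/s13.png

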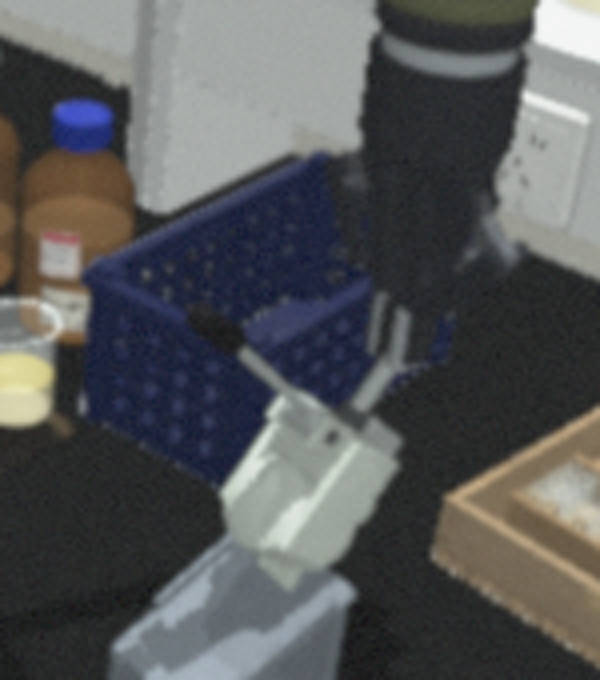

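Request:
drive_tool:
  increments:
    - [[0,0,-0.6],0,0.05]
    - [[0,0,-0.8],0,0.05]
    - [[0,-0.4,-0.4],0,0.05]
    - [[-0.5,-0.7,0],0,0.05]
    - [[-0.7,-0.7,0],0,0.05]
    - [[-0.7,-0.7,0],0,0.05]
    - [[-0.7,-0.7,0],0,0.05]
    - [[-0.7,-0.7,0],0,0.05]

```text
time: 14.8
position: [612.7, -109.3, 246.4]
tcp_rot: [0.992, -0.126, -0.001, -0.0]
contact_force: [-0.2, -0.3, -4.4]
gripper_width: 8.2
```

Request:
drive_tool:
  increments:
    - [[-0.7,-0.4,0],0,0.05]
    - [[-0.5,-0.1,0],0.5,0.05]
    - [[-0.2,0,0],1,0.05]
    - [[0,0,0],0,0.05]

```text
time: 15.2
position: [581.7, -88.5, 246.9]
tcp_rot: [0.98, -0.2, -0.001, -0.0]
contact_force: [0.5, 0.7, -4.9]
gripper_width: 7.9
```

```bash
python3 - <<'E'
from h import *
o=r.observe();print(o["time"],o["position"],o["tcp_rot"],o["contact_force"],o["gripper_width"])
im=r.snapshot("scene");crop(im,240,90,170,150,4,"pics/s14.png")
im=r.snapshot("wrist");cv2.imwrite("pics/w14.png",im)
E
```

```text
15.2 [581.65587958 -88.54945637 246.89294704] [ 9.79809743e-01 -1.99926725e-01 -1.44662849e-03 -2.83262647e-04] [ 0.46642263  0.66094294 -4.92637159] 7.938801384891574
```

View pics/s14.png

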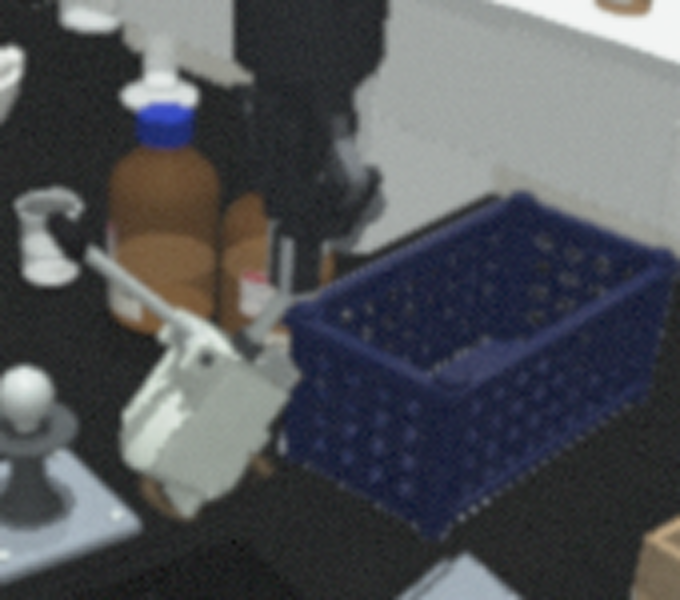

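View pics/w14.png

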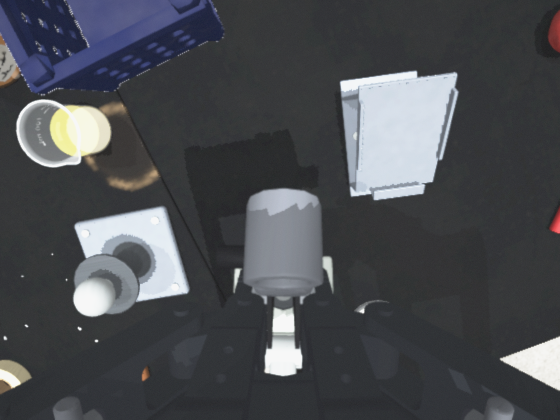

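Request:
drive_tool:
  increments:
    - [[0,0,0.6],0,0.05]
    - [[0,0,0.8],0,0.05]
    - [[0,0,0.8],0,0.05]
    - [[0,0,0.8],0,0.05]
    - [[0,0,0.8],0,0.05]
    - [[0,0,0.4],0,0.05]
    - [[0,0,0.2],0,0.05]
    - [[0,0,0],0,0.05]

```text
time: 16.1
position: [583.3, -90.1, 137.8]
tcp_rot: [0.98, -0.2, -0.0, -0.0]
contact_force: [-0.2, -0.3, -5.0]
gripper_width: 7.9
```

```bash
python3 - <<'E'
from h import *
o=r.observe();print(o["time"],o["position"],o["contact_force"],o["gripper_width"])
im=r.snapshot("scene");crop(im,240,110,170,150,4,"pics/s15.png")
E
```

```text
16.1 [583.29230452 -90.09399371 137.76608805] [-0.15616203 -0.30282875 -5.02517719] 7.942855566839725
```

View pics/s15.png

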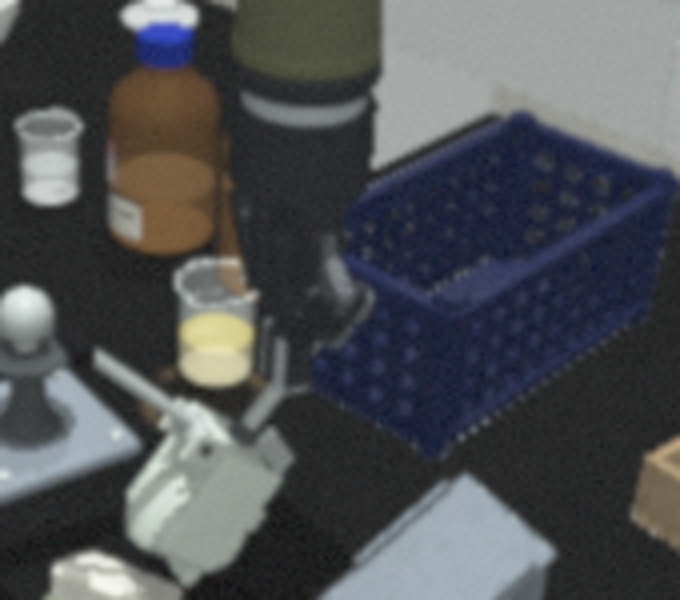

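Request:
drive_tool:
  increments:
    - [[0,0,0.2],0,0.05]
    - [[0,0,0.2],0,0.05]
    - [[0,0,0.2],0,0.05]
    - [[0,0,0],0,0.05]

```text
time: 16.55
position: [585.1, -90.6, 124.2]
tcp_rot: [0.98, -0.2, 0.002, 0.0]
contact_force: [3.2, -0.5, -0.8]
gripper_width: 8.1
```

Request:
drive_tool:
  increments:
    - [[0.4,0,0.2],0,0.05]
    - [[0.4,0,0.2],0,0.05]
    - [[0.42,0,0.3],0,0.05]
    - [[0.42,0,0.32],0,0.05]
    - [[0.38,0,0.38],0,0.05]
    - [[0.38,0,0.38],0,0.05]
    - [[0,0,0],0,0.05]

```text
time: 17.25
position: [641.2, -114.7, 78.1]
tcp_rot: [0.98, -0.2, 0.002, 0.0]
contact_force: [2.9, -2.5, 3.1]
gripper_width: 8.1
```

```bash
python3 - <<'E'
from h import *
o=r.observe();print(o["time"],o["position"],o["contact_force"],o["gripper_width"])
im=r.snapshot("scene");crop(im,240,130,170,150,4,"pics/s16.png")
E
```

```text
17.25 [ 641.15256229 -114.73230572   78.11810691] [ 2.90052526 -2.52331807  3.13174602] 8.114320784906178
```

View pics/s16.png

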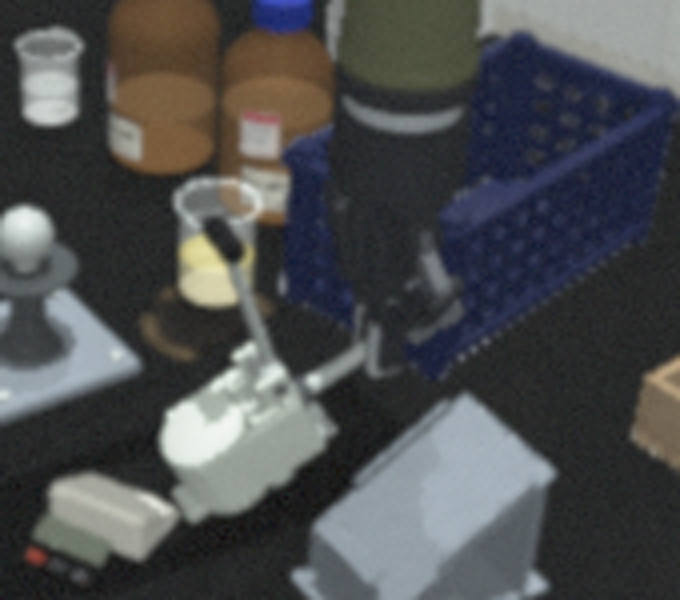

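Request:
drive_tool:
  increments:
    - [[0.31,0,0.43],0,0.05]
    - [[0.31,0,0.44],0,0.05]
    - [[0.23,0,0.48],0,0.05]
    - [[0.23,0,0.48],0,0.05]
    - [[0.14,0,0.4],0,0.05]
    - [[0.08,0,0.25],0,0.05]
    - [[0,0,0],0,0.05]

```text
time: 18.0
position: [666.7, -126.8, 15.1]
tcp_rot: [0.98, -0.2, -0.002, 0.001]
contact_force: [-1.1, -2.3, 1.2]
gripper_width: 6.3
```

```bash
python3 - <<'E'
from h import *
o=r.observe();print(o["time"],o["position"],o["contact_force"],o["gripper_width"])
im=r.snapshot("scene");crop(im,240,130,170,150,4,"pics/s17.png")
E
```

```text
18.0 [ 666.67977273 -126.82229965   15.09062017] [-1.10281525 -2.3477468   1.21553375] 6.265359431879203
```

View pics/s17.png

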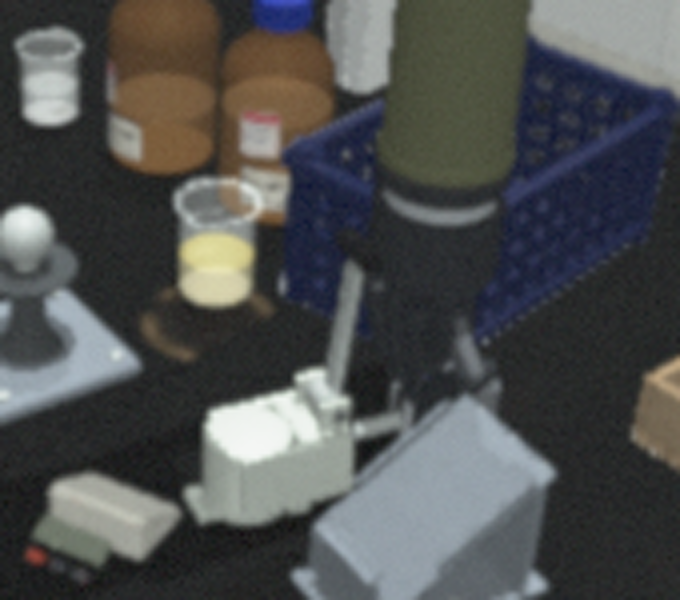

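Request:
drive_tool:
  increments:
    - [[0,0,0.1],0,0.05]
    - [[0,0,0.08],0,0.05]
    - [[0,0,0],0,0.2]
    - [[0,0,0],0,0.3]
    - [[0,0,0],0,0.35]
  force: 20

```text
time: 18.55
position: [668.5, -125.9, 12.4]
tcp_rot: [0.98, -0.2, 0.0, -0.0]
contact_force: [-0.3, -0.1, 0.1]
gripper_width: 29.6
```

Request:
drive_tool:
  increments:
    - [[0,0,-0.4],0,0.35]
    - [[0,0,-1],0,0.35]
    - [[0,0,-1],0,0.35]
    - [[0,0,-1],0,0.35]
    - [[0,0,-1],0,0.35]
    - [[0,0,-1],0,0.35]
    - [[0,0,-1],0,0.35]
    - [[0,0,-1],0,0.35]

```text
time: 19.35
position: [668.2, -126.1, 199.2]
tcp_rot: [0.98, -0.2, 0.0, -0.0]
contact_force: [0.1, -0.4, 0.0]
gripper_width: 29.7
```

```bash
python3 - <<'E'
from h import *
o=r.observe();print(o["time"],o["position"],o["contact_force"],o["gripper_width"])
im=r.snapshot("scene");crop(im,240,110,170,150,4,"pics/s18.png")
im=r.snapshot("wrist");cv2.imwrite("pics/w18.png",im)
E
```

```text
19.35 [ 668.22524757 -126.08092281  199.21702562] [ 0.1375086  -0.4463417   0.02807087] 29.738918572328583
```

View pics/s18.png

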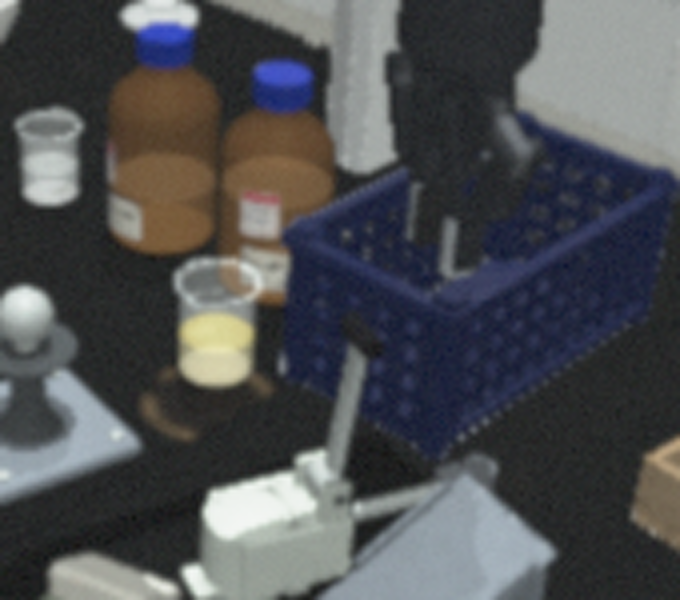

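View pics/w18.png

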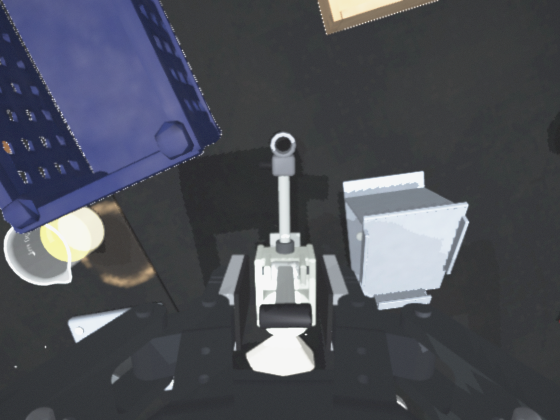

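```bash
python3 - <<'E'
from h import *
o=r.observe();c=r.calibration("wrist")
h=onz(c,(283.5,144),42);b=onz(c,(286.5,246),30);print("ring",h,"boom root",b,np.linalg.norm(h-b))
yaw=np.arctan2(h[1]-b[1],h[0]-b[0]);print("yaw",yaw)
O=h-158*np.array([np.cos(yaw),np.sin(yaw),0]);print("O",O)
O[2]=0
A=R.from_euler("z",yaw)
for t in (1.5,1.6,1.7,1.8,1.9):
    a=t-.03;print(t,proj(c,A.apply([50-100*np.cos(a),0,60+100*np.sin(a)])+O))
print("tool yaw x",R.from_quat(o["tcp_rot"]).as_matrix()[:,0])
T=r.calibration("top");cv2.imwrite("pics/t18.png",r.snapshot("top"))
crop(cv2.imread("pics/t18.png"),240,110,150,130,5,"pics/t18c.png")
print(proj(T,[h,b,O+[0,0,54]]))
E
```

```text
ring [ 711.33925206 -143.74073178   42.        ] boom root [ 621.62650872 -108.6741458    30.        ] 97.06720234595014
yaw -0.3726164669443141
O [564.18152798 -86.22026376  42.        ]
1.5 [[289.09717955 354.24312638]]
1.6 [[288.70179478 340.86616078]]
1.7 [[288.2715983  326.07213598]]
1.8 [[287.81565782 310.16761017]]
1.9 [[287.34457071 293.51979764]]
tool yaw x [ 0.91981617 -0.39224182  0.00919663]
[[314.19199522 145.89769422]
 [301.08224819 182.08604276]
 [293.30620333 203.17421276]]
```

View pics/t18c.png

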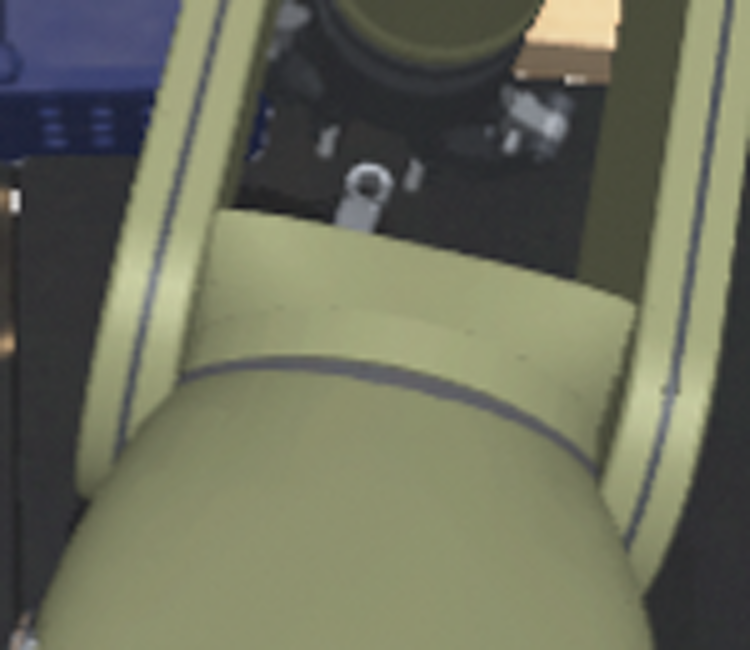

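Request:
drive_tool:
  increments:
    - [[-0.9,0,-0.3],0,0.6]
    - [[-0.9,0,-0.2],0,0.8]
    - [[-0.9,0,0],0,1]
    - [[-0.9,0,0],0,1]
    - [[-0.9,0,0],0,1]
    - [[0,0,0],-1,1]
    - [[0,0,0],-1,1]
    - [[0,0,0],-1,1]

```text
time: 20.3
position: [563.5, -81.7, 208.6]
tcp_rot: [0.999, -0.049, -0.001, -0.0]
contact_force: [0.1, 0.5, -0.2]
gripper_width: 85.7
```

Request:
drive_tool:
  increments:
    - [[0,0,0],-1,1]
    - [[0,0,0],-1,1]
    - [[0,0,0],-1,1]
    - [[0,0,0],-1,1]
    - [[0,0,0],-1,1]
    - [[0,0,0],-1,1]
    - [[0,0,0],-1,1]
    - [[0,0,0],-1,1]

```text
time: 21.1
position: [563.7, -81.8, 208.4]
tcp_rot: [0.939, 0.343, -0.001, -0.001]
contact_force: [0.3, -0.1, 0.5]
gripper_width: 85.3
```

Request:
drive_tool:
  increments:
    - [[0,0,0],-1,1]
    - [[0,0,0],-1,1]
    - [[0,0,0],-1,1]
    - [[0,0,0],-1,1]
    - [[0,0,0],-1,1]
    - [[0,0,0],-1,1]
    - [[0,0,0],-1,1]
    - [[0,0,0],-1,1]

```text
time: 21.9
position: [563.7, -81.8, 208.3]
tcp_rot: [0.731, 0.682, -0.001, -0.001]
contact_force: [-0.3, -0.2, 0.1]
gripper_width: 85.4
```

Request:
drive_tool:
  increments:
    - [[0,0,0],-1,1]
    - [[0,0,0],-1,1]
    - [[0,0,0],-1,1]
    - [[0,0,0],-1,1]
    - [[0,0,0],-1,1]
    - [[0,0,0],-1,1]
    - [[0,0,0],-1,1]
    - [[0,0,0],-1,1]

```text
time: 22.7
position: [563.7, -81.9, 208.3]
tcp_rot: [0.408, 0.913, -0.0, -0.001]
contact_force: [-0.0, 0.6, -0.1]
gripper_width: 85.2
```

Request:
drive_tool:
  increments:
    - [[0,0,0],-1,1]
    - [[0,0,0],-1,1]
    - [[0,0,0],-1,1]
    - [[0,0,0],-1,1]
    - [[0,0,0],-0.4,1]
    - [[0,0,0],0,1]

```text
time: 23.3
position: [563.8, -81.9, 208.5]
tcp_rot: [0.201, 0.98, 0.0, -0.001]
contact_force: [0.0, 0.5, -0.1]
gripper_width: 85.6
```

```bash
python3 - <<'E'
from h import *
o=r.observe();print(o["time"],o["position"],o["tcp_rot"],o["contact_force"],o["gripper_width"])
print(R.from_quat(o["tcp_rot"]).as_matrix()[:,:2].T)
im=r.snapshot("wrist");cv2.imwrite("pics/w19.png",im)
E
```

```text
23.3 [563.80914869 -81.88456513 208.4762861 ] [ 2.00999475e-01  9.79590475e-01  7.01766112e-05 -1.30639672e-03] [ 0.03382754  0.50015172 -0.05808579] 85.56416292001376
[[-9.19195009e-01  3.93794159e-01  2.58767850e-03]
 [ 3.93794525e-01  9.19198413e-01 -3.87681430e-04]]
```

View pics/w19.png

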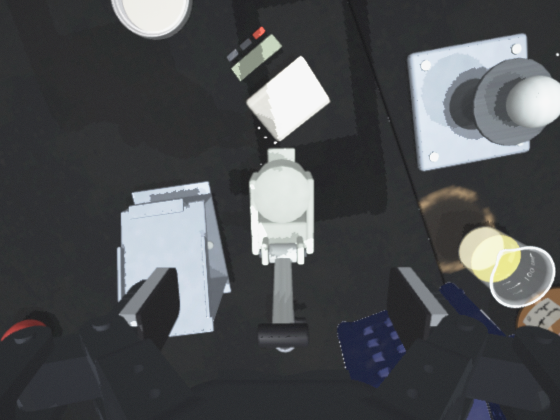

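```bash
python3 - <<'E'
from h import *
o=r.observe();c=r.calibration("wrist")
crop(cv2.imread("pics/w19.png"),225,130,115,225,3.3,"pics/w19c.png")
a=onz(c,(282,192),54);t=onz(c,(281.5,150),8);b=onz(c,(284,336),160)
print(a,t,b); print(np.arctan2(*(b-t)[[1,0]]),np.linalg.norm((a-t)[:2]))
E
```

```text
[560.91066161 -81.18162394  54.        ] [532.15231994 -69.50730541   8.        ] [ 624.20504537 -106.65854309  160.        ]
-0.3835943624377728 31.03758896313271
```

View pics/w19c.png

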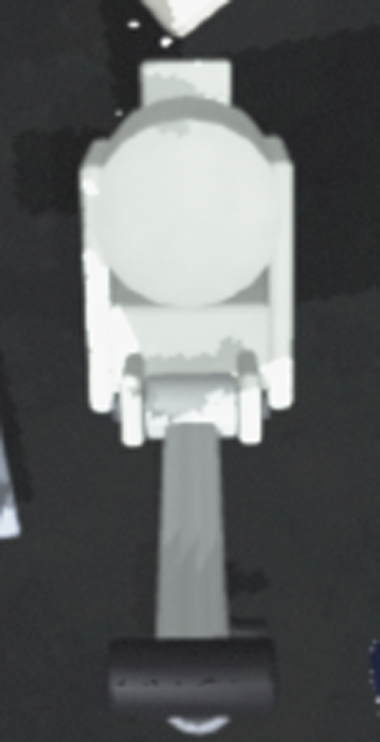

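Request:
drive_tool:
  increments:
    - [[0.04,0,0.4],-0.2,1]
    - [[0,0,1],0,1]
    - [[0,0,1],0,1]
    - [[0,0,1],0,1]
    - [[0,0,1],0,1]
    - [[0,0,1],0,1]
    - [[0,0,0.8],0,1]
    - [[0,0,0],0,1]

```text
time: 24.15
position: [560.6, -81.1, 51.3]
tcp_rot: [0.191, 0.982, 0.0, -0.004]
contact_force: [-0.2, 0.1, -0.2]
gripper_width: 85.2
```

```bash
python3 - <<'E'
from h import *
o=r.observe();print(o["time"],o["position"],o["contact_force"],o["gripper_width"])
im=r.snapshot("wrist");cv2.imwrite("pics/w20.png",im)
E
```

```text
24.15 [560.63881282 -81.0886745   51.29084325] [-0.21984604  0.08353212 -0.23588012] 85.20716065805163
```

View pics/w20.png

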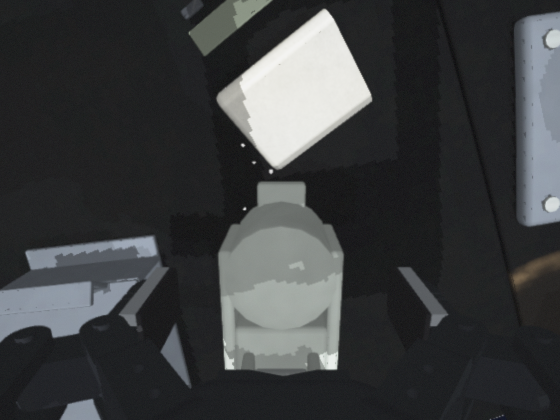

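Request:
drive_tool:
  increments:
    - [[0,0,0.8],0,0.9]
    - [[0,0,0.76],0,0.85]
    - [[0,0,0],0,0.6]
    - [[0,0,0],0,0.5]
    - [[0,0,0],0,0.5]
    - [[0,0,0],0,0.5]
  force: 50

```text
time: 24.8
position: [564.2, -81.8, 16.5]
tcp_rot: [0.191, 0.982, 0.0, 0.0]
contact_force: [0.9, -0.2, -4.6]
gripper_width: 55.3
```

```bash
python3 - <<'E'
from h import *
o=r.observe();print(o["time"],o["position"],o["contact_force"],o["gripper_width"])
im=r.snapshot("wrist");cv2.imwrite("pics/w21.png",im)
im=r.snapshot("scene");crop(im,240,130,170,150,4,"pics/s21.png")
E
```

```text
24.8 [564.15526349 -81.79395193  16.49465702] [ 0.93946256 -0.20137408 -4.58308324] 55.31805452133426
```

View pics/w21.png

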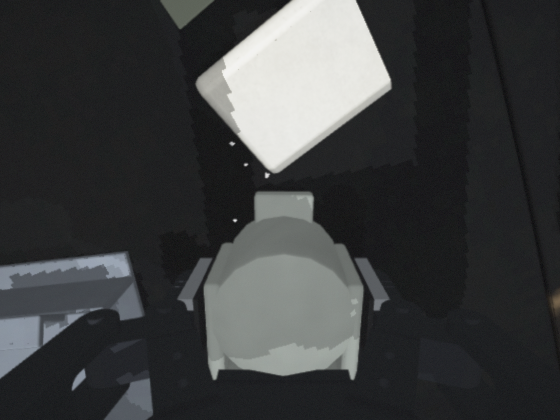

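View pics/s21.png

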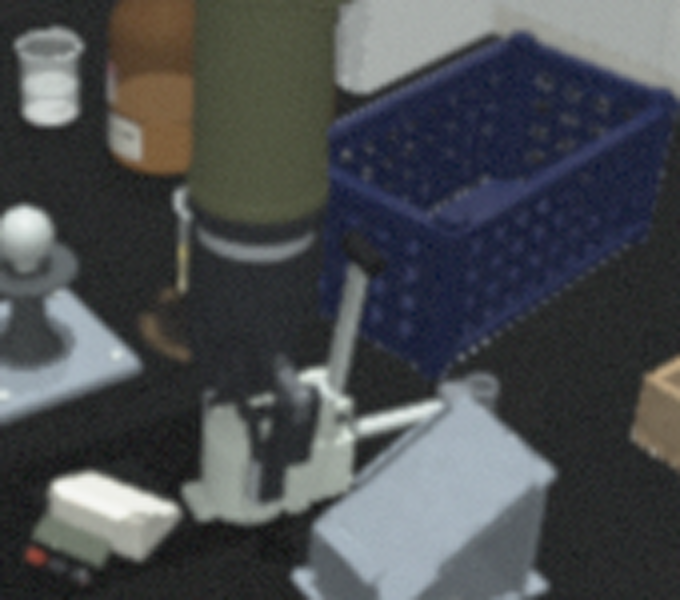

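Request:
drive_tool:
  increments:
    - [[0,0,-0.3],0,0.5]
    - [[0,0,-0.7],0,0.5]
    - [[0,0,-1],0,0.5]
    - [[0,0,-1],0,0.5]
    - [[0,0,-1],0,0.5]
    - [[0,0,-1],0,0.5]
    - [[0,0,-0.7],0,0.5]
    - [[0,0,-0.3],0,0.5]
  force: 60

```text
time: 25.7
position: [564.9, -82.0, 168.5]
tcp_rot: [0.191, 0.982, -0.0, 0.002]
contact_force: [1.0, -0.0, -4.3]
gripper_width: 55.5
```

```bash
python3 - <<'E'
from h import *
o=r.observe();print(o["time"],o["position"],o["contact_force"],o["gripper_width"])
im=r.snapshot("wrist");cv2.imwrite("pics/w22.png",im)
im=r.snapshot("scene");crop(im,240,80,170,150,4,"pics/s22.png")
c=np.load("w1.npy",allow_pickle=True)[0]
E
```

```text
25.7 [564.85974429 -81.9663085  168.49282231] [ 1.01795304 -0.04013595 -4.25389214] 55.54068861785871
```

View pics/w22.png

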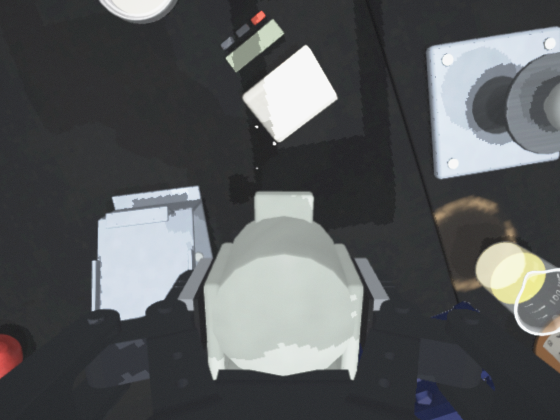

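View pics/s22.png

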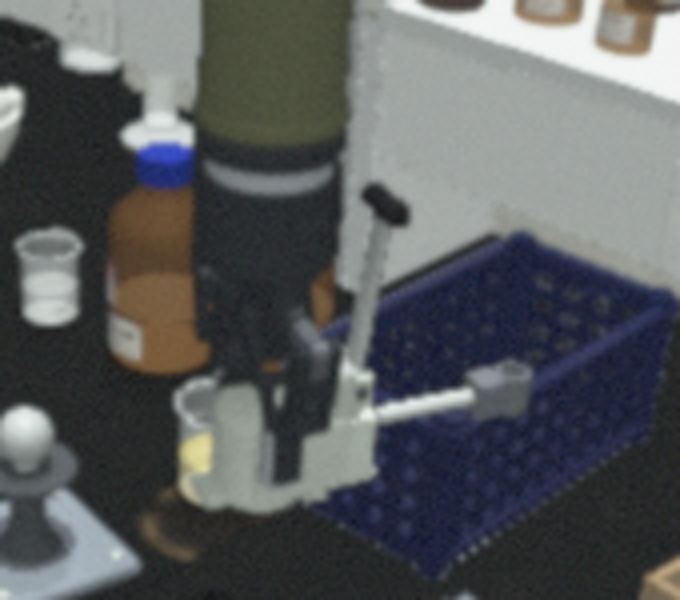

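```bash
python3 - <<'E'
from h import *
o=r.observe();c=r.calibration("wrist");p=o["position"];M=R.from_quat(o["tcp_rot"]).as_matrix()
print(p,o["time"]); crop(cv2.imread("pics/w22.png"),190,180,190,200,4,"pics/w22c.png")
for dz in(13,16,20):
    t=onz(c,(284,193),p[2]-dz+8); k=onz(c,(283.5,306),p[2]-dz+54)
    print(dz,"toe in tool",M.T@(t-p),"circle?",M.T@(k-p))
# ball from wrist w19 pose estimate: use this frame instead
T=r.calibration("top");S=r.calibration("scene")
E
```

```text
[564.43455779 -81.87625647 167.2401265 ] 25.8
13 toe in tool [35.85262404  0.81278992  4.90319906] circle? [  9.32525945   0.57256594 -41.02516655]
16 toe in tool [35.17063622  0.82147621  7.9050636 ] circle? [  7.53333057   0.57804002 -38.02029418]
20 toe in tool [34.26131914  0.83305791 11.90754966] circle? [  5.14409207   0.58533879 -34.01379769]
```

View pics/w22c.png

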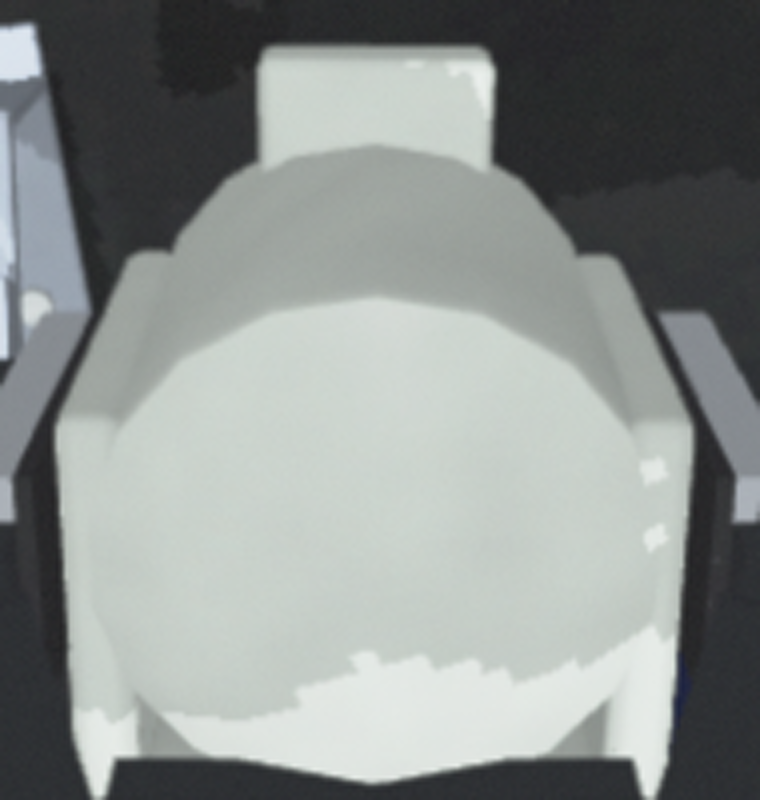

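```bash
python3 - <<'E'
from h import *
o=r.observe();c=r.calibration("wrist");p=o["position"];M=R.from_quat(o["tcp_rot"]).as_matrix()
for dz in(12,14,16,18,20):
    t=onz(c,(284,194.5),p[2]-dz+8);tb=onz(c,(284,191.8),p[2]-dz); k=onz(c,(284,254.7),p[2]-dz+54)
    e=[onz(c,(u,194.5),p[2]-dz+8) for u in (190+260/4,190+493/4)]
    ch=[onz(c,(u,180+420/4),p[2]-dz+50) for u in (190+57/4,190+692/4)]
    print(dz,"toe->O x",(M.T@(t-p))[0]-36,(M.T@(tb-p))[0]-36,"circ->O",(M.T@(k-p))[0]-27, "lateral",(M.T@(t-p))[1],(M.T@(k-p))[1],"toe w",np.linalg.norm(e[0]-e[1]),"cheek w",np.linalg.norm(ch[0]-ch[1]))
E
```

```text
12 toe->O x -0.5669704113226572 -1.193721037190734 circ->O 0.4527566564796537 lateral 0.8107905830718751 0.7035608221803643 toe w 24.51741108061537 cheek w 51.36826215803667
14 toe->O x -1.0305542897979194 -1.6412542196016062 circ->O -0.38758658002678104 lateral 0.8165938004200763 0.7098944219931397 toe w 24.855667541898114 cheek w 52.366058255550655
16 toe->O x -1.494138168273281 -2.0887874020124784 circ->O -1.2279298165332087 lateral 0.8223970177683183 0.7162280218059282 toe w 25.19392400318086 cheek w 53.363854353064596
18 toe->O x -1.9577220467486356 -2.5363205844233505 circ->O -2.0682730530396434 lateral 0.8282002351165602 0.7225616216187034 toe w 25.532180464463572 cheek w 54.36165045057858
20 toe->O x -2.4213059252240043 -2.983853766834322 circ->O -2.9086162895461847 lateral 0.8340034524648021 0.7288952214315232 toe w 25.870436925746304 cheek w 55.359446548092556
```

Request:
drive_tool:
  increments:
    - [[0.05,0.4,0],0,0.5]
    - [[0.07,0.8,0],0,0.5]
    - [[0.07,0.9,0],0,0.5]
    - [[0.07,0.9,0],0,0.5]
    - [[0.07,0.9,0],0,0.5]
    - [[0.07,0.8,0],0,0.5]
    - [[0.07,0.6,0],-0.3,0.5]
    - [[0.07,0.3,0],-0.6,0.5]

```text
time: 26.6
position: [603.4, 55.1, 164.3]
tcp_rot: [0.145, 0.989, 0.0, -0.001]
contact_force: [-0.3, -0.4, -4.3]
gripper_width: 54.9
```

Request:
drive_tool:
  increments:
    - [[0,0,0],-0.6,0.5]
    - [[0,0,0],-0.5,0.5]
    - [[0,0,0],0,0.5]
    - [[0,0,0],0,0.5]

```text
time: 27.0
position: [603.1, 53.3, 165.0]
tcp_rot: [0.092, 0.996, -0.0, -0.001]
contact_force: [-0.3, 0.4, -4.7]
gripper_width: 55.3
```

```bash
python3 - <<'E'
from h import *
o=r.observe();c=r.calibration("wrist");print(o["time"],o["position"],o["contact_force"],o["gripper_width"])
im=r.snapshot("wrist");cv2.imwrite("pics/w23.png",im);np.save("w23.npy",np.array([c,o],dtype=object),allow_pickle=True)
E
```

```text
27.0 [603.14915075  53.30891126 164.97158562] [-0.28127194  0.37235266 -4.65914393] 55.32191336222327
```

View pics/w23.png

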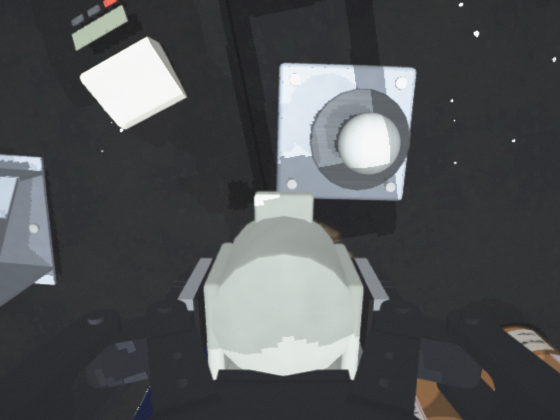

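Ball is clearly visible at about (369,142); I'll fit its outline.

```bash
python3 - <<'E'
from h import *
c,o=np.load("w23.npy",allow_pickle=True)
im=cv2.imread("pics/w23.png");crop(im,300,75,125,125,5,"pics/w23c.png")
p=o["position"];M=R.from_quat(o["tcp_rot"]).as_matrix()
g=cv2.GaussianBlur(cv2.cvtColor(im,cv2.COLOR_BGR2GRAY),(3,3),0)
# sphere limb fit: try centre x,y with z=97, r=18; sample contrast
a=c["position"]
def limb(P):
    v=P-a;d=np.linalg.norm(v);v/=d;rr=18*np.sqrt(1-(18/d)**2);ctr=P-v*18*18/d
    u=np.cross(v,[0,0,1]);u/=np.linalg.norm(u);w=np.cross(v,u);t=np.linspace(0,2*np.pi,72,endpoint=False)[:,None]
    return ctr,rr,u,w,t
def score(xy):
    P=np.array([xy[0],xy[1],97.]);ctr,rr,u,w,t=limb(P);s=[]
    for f in(.93,1.07):
        q=proj(c,ctr+f*rr*(np.cos(t)*u+np.sin(t)*w)).astype(np.float32)
        s.append(cv2.remap(g.astype(np.float32),q[:,0:1],q[:,1:2],cv2.INTER_LINEAR)[:,0])
    return -np.mean(np.clip(s[0]-s[1],-20,40))
best=min(((score((x,y)),x,y) for x in np.arange(545,580,.5) for y in np.arange(95,130,.5)));print(best)
B=np.array([best[1],best[2],97.])
print(onz(c,(369,142),97), "in tool",M.T@(B-p))
ctr,rr,u,w,t=limb(B);q=proj(c,ctr+rr*(np.cos(t)*u+np.sin(t)*w))
z=cv2.imread("pics/w23c.png")
for x,y in q: cv2.circle(z,(int((x-300+.5)*5),int((y-75+.5)*5)),1,(0,0,255),-1)
cv2.imwrite("pics/w23d.png",z)
for dz in (16,18,20):
    t_=onz(c,(284,194.5),p[2]-dz+8);print(dz,"O tool",(M.T@(t_-p))[0]-36,(M.T@(t_-p))[1])
# beaker
print("tool x",M[:,0])
E
```

```text
(np.float32(-39.774006), np.float64(562.0), np.float64(113.0))
[561.14241029 112.77457638  97.        ] in tool [51.32802801 51.11602627 68.03675868]
16 O tool -1.5609629196384134 0.8568521604654733
18 O tool -2.0238638706315015 0.8627298321537222
20 O tool -2.4867648216247105 0.8686075038419915
tool x [-0.98289536  0.1841578   0.00161628]
```

View pics/w23d.png

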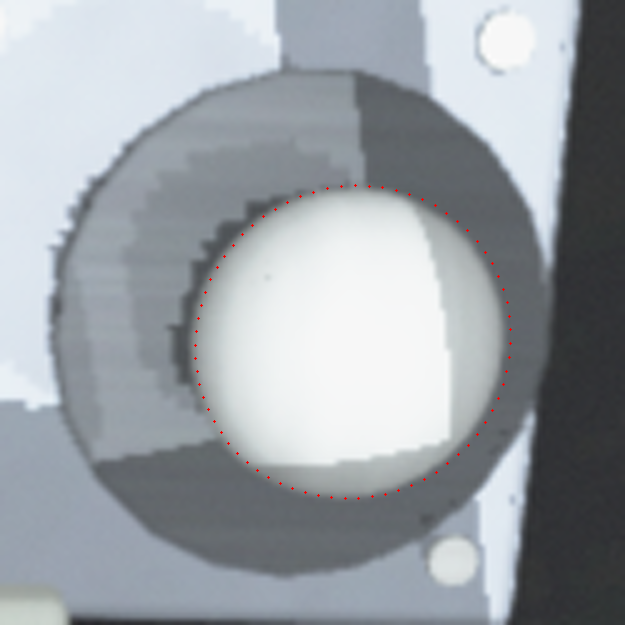

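Request:
drive_tool:
  increments:
    - [[0.3,0.3,0],0,0.5]
    - [[0.6,0.6,0],0,0.5]
    - [[0.6,0.6,0],0,0.5]
    - [[0.4,0.4,0],0,0.5]
    - [[0.23,0.11,0],0,0.5]
    - [[0,0,0.3],0,0.5]
    - [[0,0,0.4],0,0.5]
    - [[0,0,0.2],0,0.5]

```text
time: 27.85
position: [560.3, 111.6, 141.8]
tcp_rot: [0.093, 0.996, -0.0, -0.001]
contact_force: [0.1, 0.2, -4.9]
gripper_width: 55.2
```

```bash
python3 - <<'E'
from h import *
o=r.observe();c=r.calibration("wrist");print(o["time"],o["position"],o["contact_force"],o["gripper_width"])
p=o["position"];M=R.from_quat(o["tcp_rot"]).as_matrix()
O=p+M@np.array([-2.0,.86,0]);print("O xy",O,"want 562,113")
im=r.snapshot("scene");crop(im,190,110,150,130,5,"pics/s24.png")
E
```

```text
27.85 [560.29093479 111.56474651 141.84904567] [ 0.11864399  0.18588566 -4.88644434] 55.19269291752604
O xy [562.41519002 112.04132566 141.84557458] want 562,113
```

View pics/s24.png

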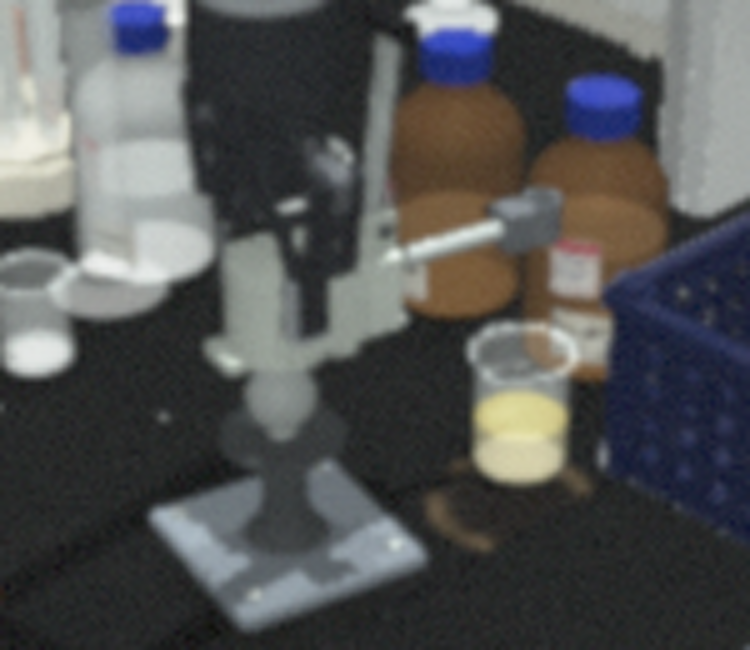

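Request:
drive_tool:
  increments:
    - [[0,0.02,0.12],0,0.5]
    - [[0,0,0.12],0,0.5]
    - [[0,0,0.12],0,0.5]
    - [[0,0,0.08],0,0.5]

```text
time: 28.3
position: [560.7, 112.6, 132.1]
tcp_rot: [0.092, 0.996, -0.0, -0.0]
contact_force: [0.2, -0.3, -4.9]
gripper_width: 55.4
```

Request:
drive_tool:
  increments:
    - [[0,0,0.08],0,0.5]
    - [[0,0,0.08],0,0.5]
    - [[0,0,0.08],0,0.5]

```text
time: 28.6
position: [560.7, 112.8, 126.3]
tcp_rot: [0.092, 0.996, 0.0, 0.0]
contact_force: [0.5, 0.0, -4.7]
gripper_width: 55.0
```

Request:
drive_tool:
  increments:
    - [[0,0,0.1],0,0.5]
    - [[0,0,0.1],0,0.5]
    - [[0,0,0.1],0,0.5]

```text
time: 28.9
position: [560.6, 112.8, 118.6]
tcp_rot: [0.092, 0.996, 0.0, 0.0]
contact_force: [0.4, -1.5, -4.8]
gripper_width: 55.1
```

Request:
drive_tool:
  increments:
    - [[0,0,0.1],0,0.5]
    - [[0,0,0.1],0,0.5]
    - [[0,0,0.1],0,0.5]

```text
time: 29.2
position: [560.7, 112.7, 111.1]
tcp_rot: [0.092, 0.996, 0.0, -0.0]
contact_force: [-0.6, 0.5, -4.3]
gripper_width: 55.1
```

Request:
drive_tool:
  increments:
    - [[0,0,0.1],0,0.5]
    - [[0,0,0.1],0,0.5]
    - [[0,0,0.08],0,0.5]

```text
time: 29.5
position: [560.6, 112.7, 104.1]
tcp_rot: [0.092, 0.996, -0.0, -0.0]
contact_force: [0.4, -0.0, -5.1]
gripper_width: 55.1
```

Request:
drive_tool:
  increments:
    - [[0,0,0.08],0,0.5]
    - [[0,0,0.08],0,0.5]
    - [[0,0,0.08],0,0.5]

```text
time: 29.8
position: [560.7, 112.7, 98.2]
tcp_rot: [0.092, 0.996, 0.0, 0.0]
contact_force: [-1.3, 0.3, -4.7]
gripper_width: 54.8
```

Request:
drive_tool:
  increments:
    - [[0,0,0.08],0,0.5]
    - [[0,0,0.06],0,0.5]

```text
time: 30.0
position: [560.6, 112.7, 94.6]
tcp_rot: [0.092, 0.996, -0.0, -0.0]
contact_force: [-0.1, 0.1, -4.5]
gripper_width: 55.3
```

Request:
drive_tool:
  increments:
    - [[0,0,0.06],0,0.5]
    - [[0,0,0],0,0.5]

```text
time: 30.2
position: [560.5, 112.7, 93.1]
tcp_rot: [0.092, 0.996, -0.0, -0.0]
contact_force: [0.0, 0.6, -3.9]
gripper_width: 55.4
```

Request:
drive_tool:
  increments:
    - [[0,0,0.04],0,0.5]
    - [[0,0,0.04],0,0.5]

```text
time: 30.4
position: [560.8, 112.8, 91.4]
tcp_rot: [0.092, 0.996, 0.0, 0.0]
contact_force: [0.1, -0.3, -5.0]
gripper_width: 55.3
```

Request:
drive_tool:
  increments:
    - [[0,0,0.04],0,0.5]
    - [[0,0,0],0,0.5]

```text
time: 30.6
position: [560.8, 112.8, 90.7]
tcp_rot: [0.092, 0.996, 0.0, 0.0]
contact_force: [-1.2, 0.1, -0.1]
gripper_width: 55.0
```

```bash
python3 - <<'E'
from h import *
o=r.observe();print(o["time"],o["position"],o["contact_force"],o["gripper_width"])
im=r.snapshot("scene");crop(im,190,130,150,130,5,"pics/s25.png")
E
```

```text
30.6 [560.79280088 112.75481876  90.73460986] [-1.24065143  0.14204531 -0.06691381] 55.01678958619993
```

View pics/s25.png

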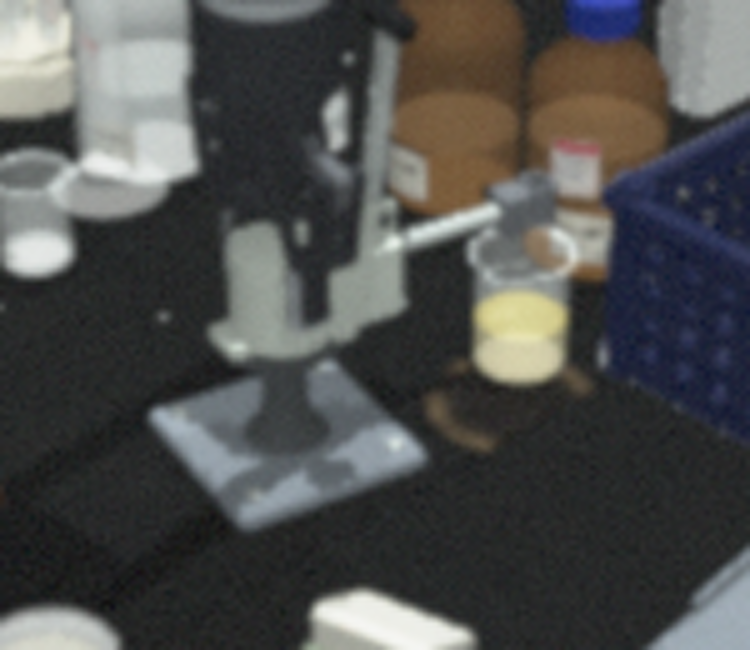

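Request:
drive_tool:
  increments:
    - [[0,0,0.04],0,0.5]
    - [[0,0,0],0,0.5]
    - [[0,0,0],0,0.7]
    - [[0,0,0],0,0.8]
    - [[0,0,0],0,1]
    - [[0,0,0],0,1]

```text
time: 31.25
position: [560.9, 112.7, 89.3]
tcp_rot: [0.092, 0.996, 0.0, 0.0]
contact_force: [0.4, -0.0, 0.7]
gripper_width: 85.3
```

```bash
python3 - <<'E'
from h import *
o=r.observe();print(o["time"],o["position"],o["contact_force"],o["gripper_width"])
im=r.snapshot("scene");crop(im,190,130,150,130,5,"pics/s26.png")
im=r.snapshot("wrist");cv2.imwrite("pics/w26.png",im)
E
```

```text
31.25 [560.93673781 112.73426575  89.28867898] [ 0.39528423 -0.03929467  0.72908817] 85.29015881274343
```

View pics/s26.png

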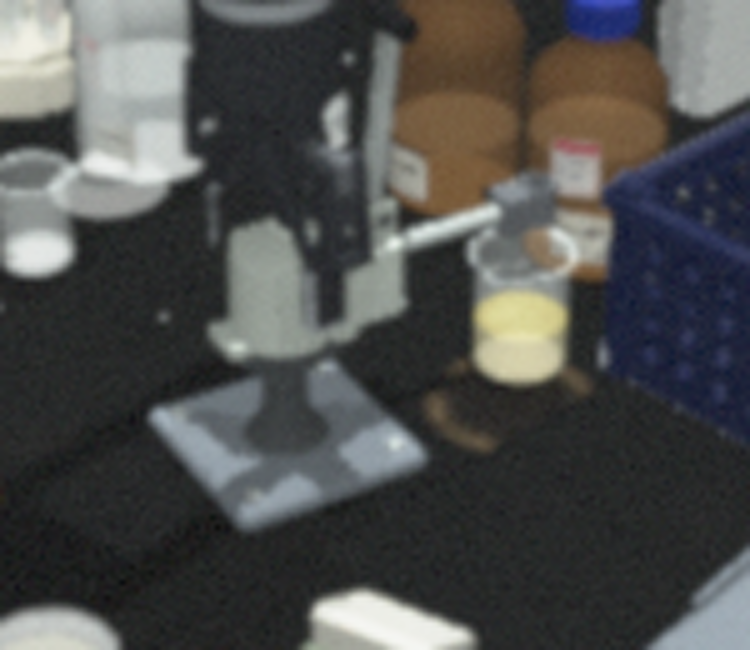

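View pics/w26.png

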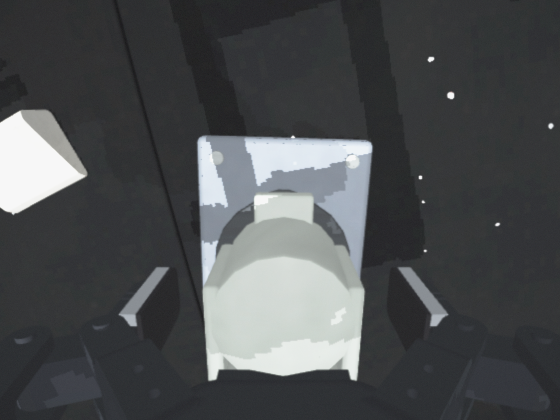

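Request:
drive_tool:
  increments:
    - [[0,0,-0.4],0,1]
    - [[0,0,-1],0,1]
    - [[0,0,-1],0,1]
    - [[0,0,-1],0,1]
    - [[0,0,-1],0,1]
    - [[0,0,-1],0,1]
    - [[0,0,-1],0,1]
    - [[0,0,-1],0,1]

```text
time: 32.15
position: [560.5, 112.7, 276.2]
tcp_rot: [0.092, 0.996, 0.0, 0.0]
contact_force: [-0.2, -0.6, 0.4]
gripper_width: 85.2
```

Request:
drive_tool:
  increments:
    - [[-0.5,0,0],0,1]
    - [[-0.5,0,0],0,1]
    - [[0,0,0],0,1]

```text
time: 32.45
position: [586.7, 107.6, 273.1]
tcp_rot: [0.093, 0.996, -0.0, -0.0]
contact_force: [0.4, -0.0, -0.4]
gripper_width: 85.3
```

```bash
python3 - <<'E'
from h import *
o=r.observe();print(o["time"],o["position"],o["contact_force"],o["gripper_width"])
c=r.calibration("wrist");im=r.snapshot("wrist");cv2.imwrite("pics/w27.png",im)
A=R.from_euler("z",-.185)
for t in (1.4,1.5,1.6,1.7,1.8,1.9,2.0):
    a=t-.03;w=A.apply([50-100*np.cos(a),0,60+100*np.sin(a)])+[562,113,75];print(t,w,proj(c,w))
E
```

```text
32.45 [586.69776555 107.62726913 273.10949929] [ 0.44797762 -0.02623845 -0.38874878] 85.34661080754537
1.4 [591.54217644 107.4714818  232.99080614] [[283.56345334 250.90047719]]
1.5 [601.25594442 105.65364881 234.49243498] [[283.55491019 268.51947116]]
1.6 [611.06853869 103.81732148 234.99996829] [[283.54467402 285.20126713]]
1.7 [620.88191505 101.98084779 234.50833498] [[283.53307596 300.5677545 ]]
1.8 [630.59802148 100.16257718 233.02244728] [[283.52048062 314.31992801]]
1.9 [640.11977786  98.3806772  230.55715169] [[283.50725818 326.24754201]]
2.0 [649.35204595  96.65295202 227.13708062] [[283.49376015 336.22911512]]
```

View pics/w27.png

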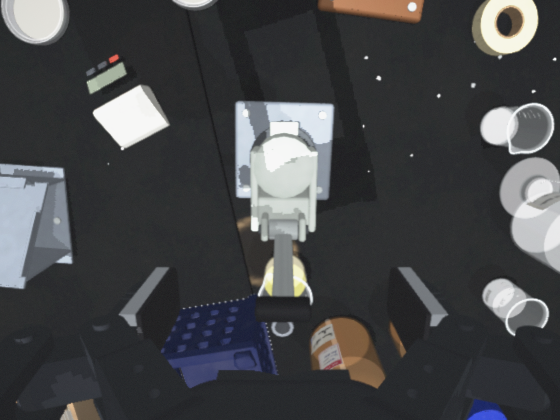

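Request:
drive_tool:
  increments:
    - [[-0.8,0,0],0,0.8]
    - [[-0.83,0,0],0,0.7]
    - [[0,0,0.8],0,0.6]
    - [[0,0,0.9],0,0.6]
    - [[0,0,0.74],0,0.6]
    - [[0,0,0],0,0.4]
    - [[0,0,0],0,0.2]
    - [[0,0,0],0,0.2]
  force: 60

```text
time: 33.3
position: [623.7, 100.6, 212.4]
tcp_rot: [0.092, 0.996, -0.0, -0.002]
contact_force: [-2.4, 0.0, -5.7]
gripper_width: 30.8
```

```bash
python3 - <<'E'
from h import *
o=r.observe();print(o["time"],o["position"],o["contact_force"],o["gripper_width"])
im=r.snapshot("wrist");crop(im,170,180,230,220,3,"pics/w28.png")
th=np.r_[1.76,np.arange(1.6,-.01,-.2)]
P=np.array([[50-100*np.cos(t-.03),60+100*np.sin(t-.03)] for t in th]);d=np.diff(P,axis=0)/25
for t,e in zip(th[1:],d): print(round(t,2),"toolx %.2f toolz %.2f"%(-e[0],-e[1]))
E
```

```text
33.3 [623.73772358 100.55641398 212.38796545] [-2.35731835  0.0495929  -5.68325018] 30.821204707735575
1.6 toolx 0.64 toolz -0.05
1.4 toolx 0.79 toolz 0.08
1.2 toolx 0.76 toolz 0.24
1.0 toolx 0.70 toolz 0.38
0.8 toolx 0.61 toolz 0.52
0.6 toolx 0.50 toolz 0.63
0.4 toolx 0.36 toolz 0.71
0.2 toolx 0.21 toolz 0.77
0.0 toolx 0.06 toolz 0.80
```

View pics/w28.png

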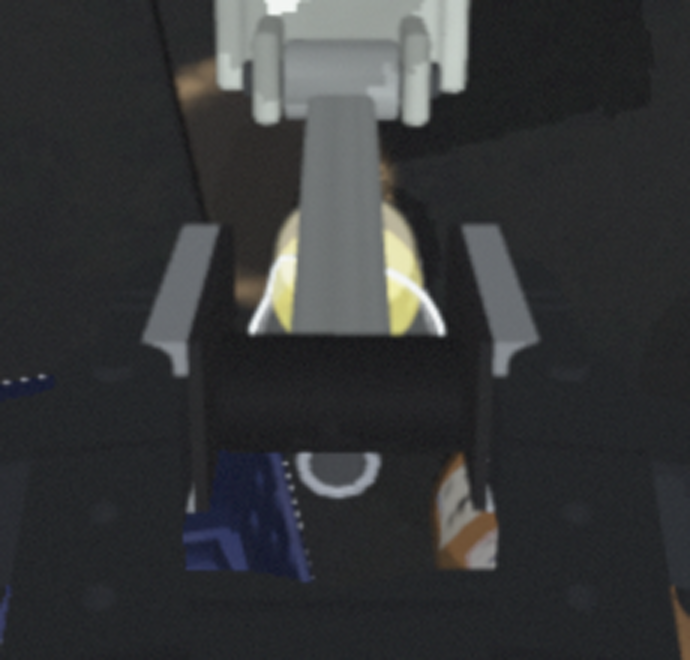

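Request:
drive_tool:
  increments:
    - [[0,0,0.2],0,0.2]
    - [[0,0,0.2],0,0.2]
    - [[0,0,0],0,0.2]

```text
time: 33.65
position: [629.4, 100.0, 208.4]
tcp_rot: [0.092, 0.996, 0.0, 0.006]
contact_force: [-0.1, -2.7, 11.1]
gripper_width: 30.8
```

Request:
drive_tool:
  increments:
    - [[0.3,0,-0.1],0,0.2]
    - [[0.35,0,0],0,0.2]
    - [[0.4,0,0.03],0,0.2]
    - [[0.4,0,0.05],0,0.2]

```text
time: 34.05
position: [598.6, 106.8, 210.3]
tcp_rot: [0.092, 0.996, 0.001, 0.011]
contact_force: [7.6, -3.2, 9.0]
gripper_width: 30.6
```

```bash
python3 - <<'E'
from h import *
o=r.observe();print(o["time"],o["position"],o["contact_force"],o["ft_torque"],o["gripper_width"])
im=r.snapshot("scene");crop(im,190,110,150,130,5,"pics/s29.png")
E
```

```text
34.05 [598.62006807 106.82979336 210.33686278] [ 7.55212483 -3.22420835  8.99430646] [-0.28021816 -1.44783335 -0.10966954] 30.63123397158431
```

View pics/s29.png

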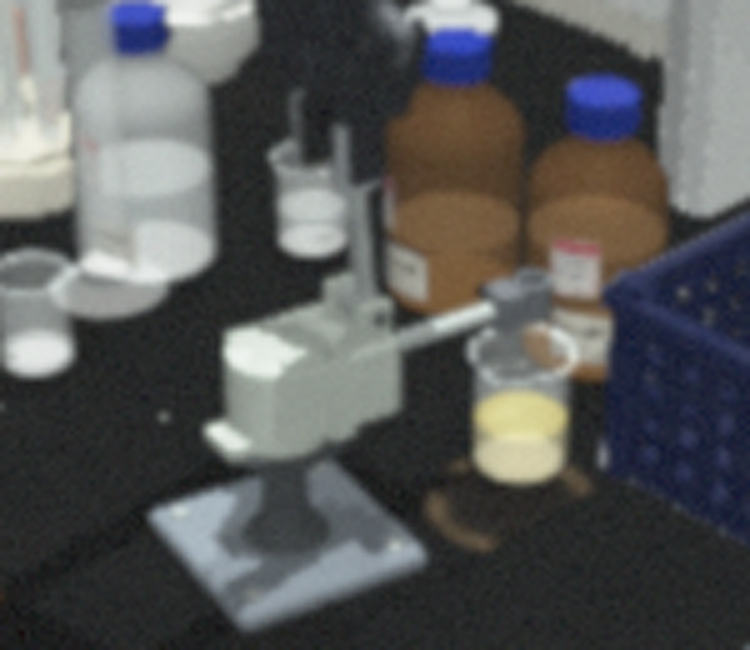

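Request:
drive_tool:
  increments:
    - [[0.39,0,0.08],0,0.2]
    - [[0.38,0,0.12],0,0.2]
    - [[0.38,0,0.14],0,0.2]
    - [[0.35,0,0.19],0,0.2]
    - [[0.35,0,0.2],0,0.2]

```text
time: 34.6
position: [550.7, 115.8, 190.6]
tcp_rot: [0.092, 0.996, 0.001, 0.008]
contact_force: [3.7, -1.9, 6.7]
gripper_width: 30.3
```

```bash
python3 - <<'E'
from h import *
o=r.observe();print(o["time"],o["position"],o["contact_force"],o["ft_torque"],o["gripper_width"])
im=r.snapshot("scene");crop(im,190,110,150,130,5,"pics/s30.png")
E
```

```text
34.6 [550.68875798 115.79463565 190.58932851] [ 3.67150446 -1.9034217   6.66108928] [-0.08569459 -1.04529198 -0.12252908] 30.26130429174286
```

View pics/s30.png

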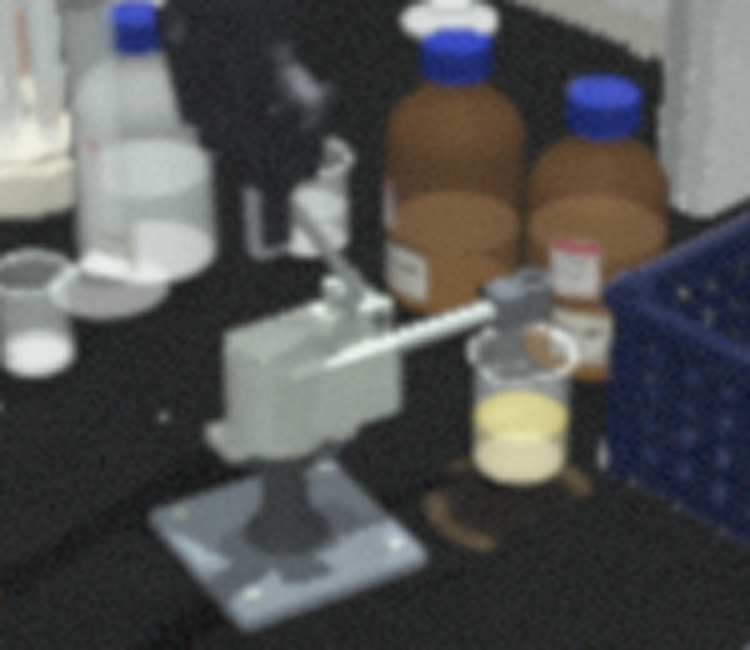

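Request:
drive_tool:
  increments:
    - [[0.31,0,0.25],0,0.2]
    - [[0.28,0,0.29],0,0.2]
    - [[0.25,0,0.32],0,0.2]
    - [[0.23,0,0.33],0,0.2]
    - [[0.2,0,0.36],0,0.2]
    - [[0.16,0,0.37],0,0.2]
    - [[0.12,0,0.38],0,0.2]

```text
time: 35.35
position: [510.5, 123.2, 131.1]
tcp_rot: [0.092, 0.996, 0.001, 0.005]
contact_force: [-0.1, -0.1, 6.2]
gripper_width: 29.8
```

```bash
python3 - <<'E'
from h import *
o=r.observe();print(o["time"],o["position"],o["contact_force"],o["ft_torque"],o["gripper_width"])
im=r.snapshot("scene");crop(im,190,110,150,130,5,"pics/s31.png")
E
```

```text
35.35 [510.47932176 123.16452452 131.12678999] [-0.07987812 -0.05069435  6.23532849] [ 0.03796134 -0.41810883  0.06569765] 29.75571982696673
```

View pics/s31.png

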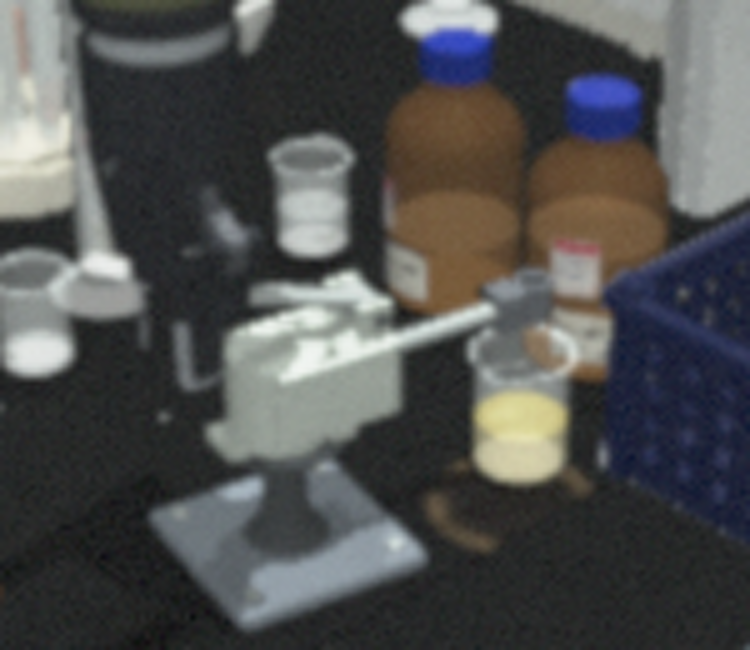

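Request:
drive_tool:
  increments:
    - [[0.06,0,0.35],0,0.2]
    - [[0.02,0,0.3],0,0.2]
    - [[0,0,0.1],0,0.2]
    - [[0,0,0],0,0.2]

```text
time: 35.8
position: [507.4, 124.0, 111.2]
tcp_rot: [0.092, 0.996, 0.001, 0.003]
contact_force: [1.3, 1.8, 2.5]
gripper_width: 29.7
```

Request:
drive_tool:
  increments:
    - [[0,0,0.15],0,0.2]
    - [[0,0,0.15],0,0.2]
    - [[0,0,0],0,0.2]

```text
time: 36.1
position: [507.1, 123.9, 103.2]
tcp_rot: [0.092, 0.996, 0.001, 0.003]
contact_force: [2.1, 0.3, 2.1]
gripper_width: 29.2
```

```bash
python3 - <<'E'
from h import *
o=r.observe();print(o["time"],o["position"],o["contact_force"],o["ft_torque"],o["gripper_width"])
im=r.snapshot("scene");crop(im,190,110,150,130,5,"pics/s32.png")
im=r.snapshot("wrist");crop(im,170,180,230,220,3,"pics/w32.png")
E
```

```text
36.1 [507.10465105 123.8767423  103.22441707] [2.1331897  0.3060684  2.05970662] [ 0.17149282 -0.67741764  0.03035299] 29.155514004607145
```

View pics/s32.png

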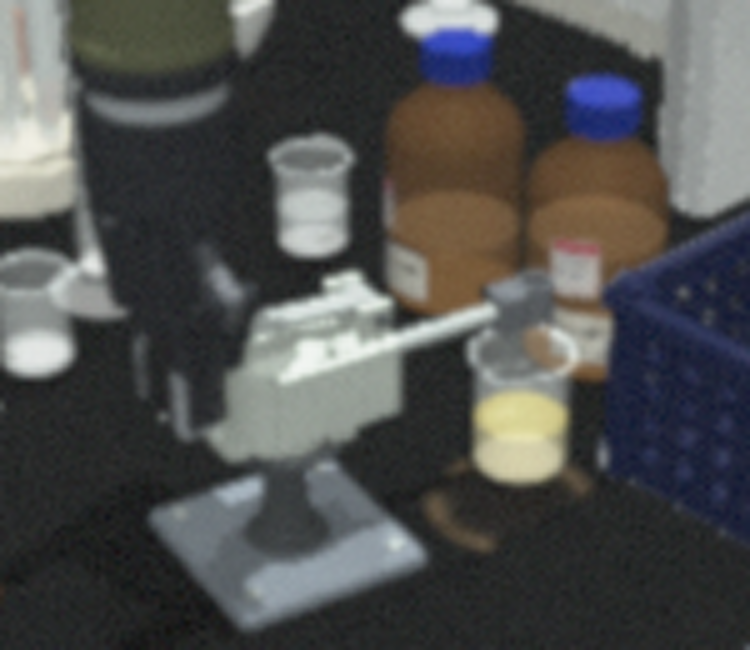

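View pics/w32.png

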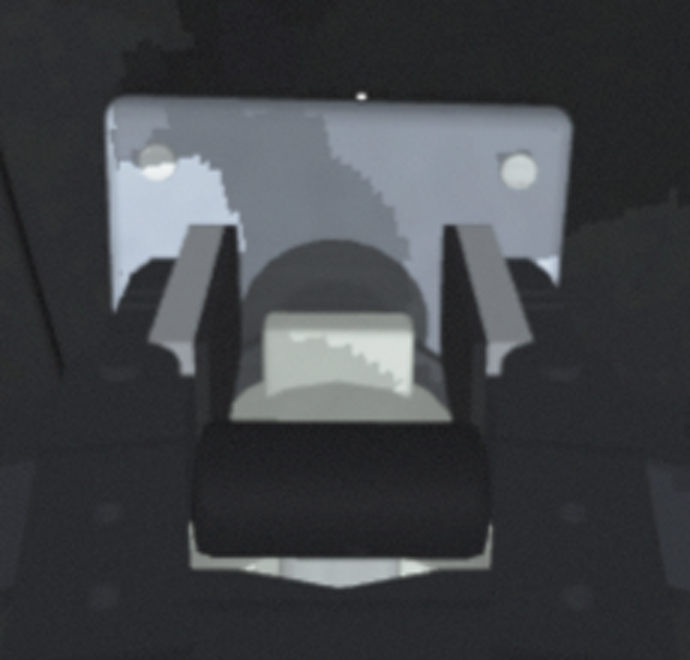

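Request:
drive_tool:
  increments:
    - [[0,0,0],0,0.5]
    - [[0,0,0],0,0.6]
    - [[0,0,0],0,0.6]
    - [[0,0,-0.8],0,0.6]
    - [[0,0,-1],0,0.6]
    - [[0,0,-1],0,0.3]
    - [[0,0,0],0,0]
    - [[0,0,0],0,0]

```text
time: 37.0
position: [503.6, 123.2, 171.7]
tcp_rot: [0.092, 0.996, -0.0, -0.0]
contact_force: [-0.1, 0.2, -0.5]
gripper_width: 7.9
```

```bash
python3 - <<'E'
from h import *
o=r.observe();print(o["time"],o["position"],o["contact_force"],o["gripper_width"])
c=r.calibration("wrist")
im=r.snapshot("wrist");cv2.imwrite("pics/w33.png",im)
im=r.snapshot("scene");crop(im,190,110,150,130,5,"pics/s33.png")
A=R.from_euler("z",-.185)
for t in (0,.05,.1,.2,.3):
    a=t-.03;w=A.apply([50-100*np.cos(a),0,60+100*np.sin(a)])+[562,113,75];print(t,w,proj(c,w))
E
```

```text
37.0 [503.62862543 123.21345205 171.72042639] [-0.11519934  0.15499125 -0.46029284] 7.947731445151892
0 [512.89741628 122.1890497  132.00044998] [[283.39923009 258.67214176]]
0.05 [512.87284554 122.19364787 136.99986667] [[283.40729851 262.33415517]]
0.1 [513.09390853 122.15227818 141.99428473] [[283.41520996 266.61668673]]
0.2 [514.27011299 121.93216346 151.91823491] [[283.43037272 277.16602056]]
0.3 [516.4142774  121.53090487 161.67314367] [[283.4442863 290.5485224]]
```

View pics/w33.png

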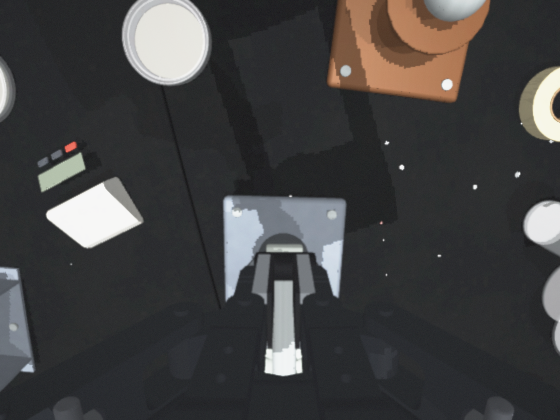

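View pics/s33.png

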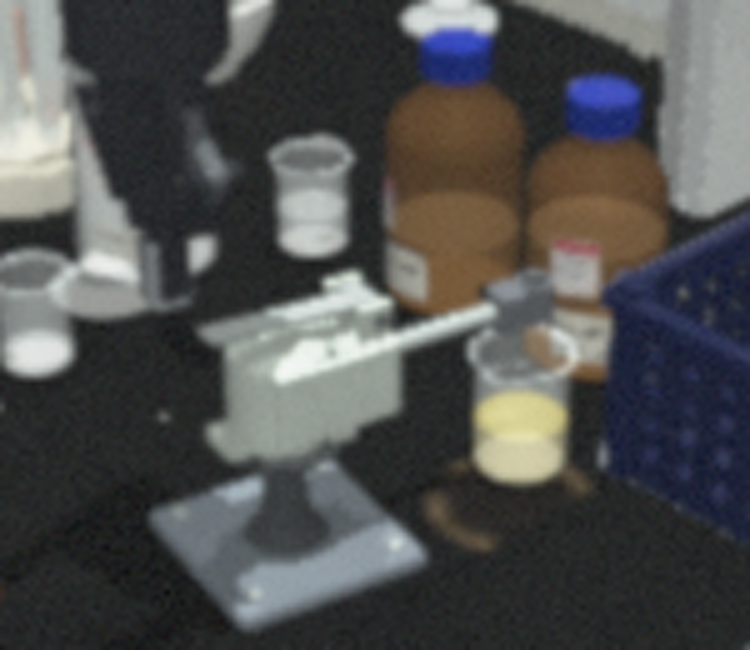

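Request:
drive_tool:
  increments:
    - [[-0.2,0,0.4],0,0]
    - [[-0.17,0,0.4],0,0]
    - [[0,0,0.16],0,0]
    - [[0,0,0.12],0,0]

```text
time: 37.5
position: [512.5, 121.6, 144.1]
tcp_rot: [0.092, 0.996, -0.0, -0.001]
contact_force: [-5.8, 0.3, 18.3]
gripper_width: 0.4
```

Request:
drive_tool:
  increments:
    - [[0,0,0.12],0,0]
    - [[0,0,0.12],0,0]

```text
time: 37.7
position: [512.4, 122.0, 142.5]
tcp_rot: [0.092, 0.996, 0.0, -0.0]
contact_force: [-15.4, -0.8, 50.1]
gripper_width: -0.2
```

Request:
drive_tool:
  increments:
    - [[0,0,-0.2],0,0]
    - [[0,0,-0.6],0,0]
    - [[0,0,-1],0,0]
    - [[0,0,-1],0,0]
    - [[0.5,0,-1],0,0]
    - [[1,0,-1],0,0]
    - [[1,0,0],0,0]
    - [[0,0,0],0,0]

```text
time: 38.5
position: [448.9, 133.3, 259.0]
tcp_rot: [0.092, 0.996, -0.0, -0.001]
contact_force: [-0.2, -0.3, -0.4]
gripper_width: -0.2
```

```bash
python3 - <<'E'
from h import *
o=r.observe();print(o["time"],o["position"],o["contact_force"])
c=r.calibration("wrist")
im=r.snapshot("wrist");cv2.imwrite("pics/w34.png",im)
im=r.snapshot("scene");crop(im,190,110,150,130,5,"pics/s34.png")
im=r.snapshot("top");crop(im,160,110,130,130,5,"pics/t34.png")
A=R.from_euler("z",-.185)
S=r.calibration("scene");T=r.calibration("top")
for t in (0,.1,.2,.3):
    a=t+.03;w=A.apply([50-100*np.cos(a),0,60+100*np.sin(a)])+[562,113,75];print(t,w,proj(c,w),(proj(S,w)-[190,110])*5,(proj(T,w)-[160,110])*5)
w=A.apply([158,0,42])+[562,113,75];print(w,(proj(T,w)-[160,110])*5,(proj(S,w)-[190,110])*5)
E
```

```text
38.5 [448.91617532 133.27368357 259.04642293] [-0.16951636 -0.25480424 -0.42368312]
0 [512.89741628 122.1890497  137.99955002] [[283.39670668 282.00278053]] [[188.56466598 353.92291244]] [[203.52843523 556.71248797]]
0.1 [513.68259952 122.04211064 147.96341426] [[283.40475697 288.7213573 ]] [[188.87250235 335.92354467]] [[199.96452614 551.80982373]]
0.2 [515.44161296 121.71292914 157.79775235] [[283.41036392 296.96700267]] [[191.01588239 317.41440952]] [[196.81841091 544.57369556]]
0.3 [518.15688112 121.20479429 167.40430284] [[283.41318205 306.76078206]] [[194.99505435 298.60392944]] [[194.13971206 535.00971782]]
[717.3039276  83.9364477 117.       ] [[297.68254936 124.20602867]] [[534.37297059 278.3163283 ]]
```

View pics/w34.png

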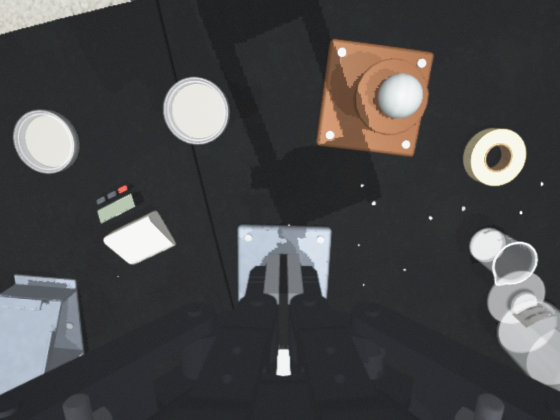

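View pics/s34.png

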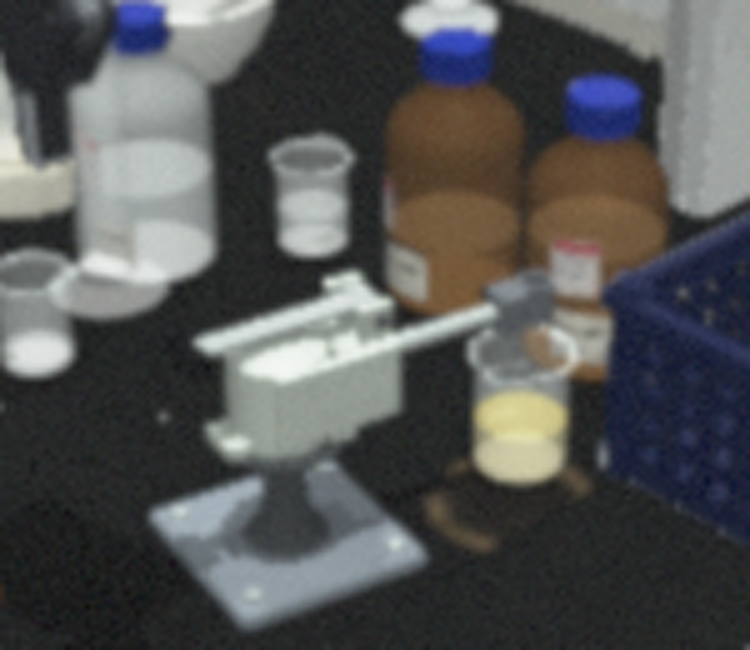

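View pics/t34.png

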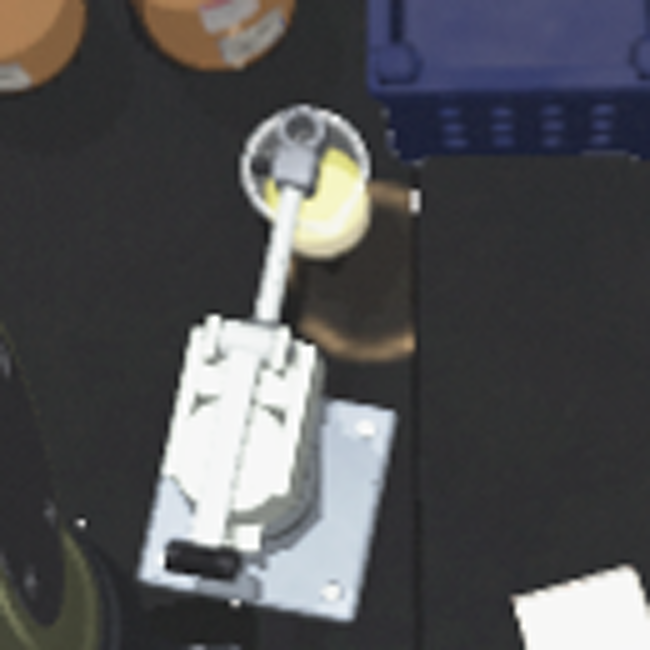

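```bash
python3 - <<'E'
from h import *
o=r.observe();print(o["time"],o["contact_force"],abs(o["qd"]).max())
print(r.finish_job())
E
```

```text
38.65 [-0.03603387 -0.69562796 -0.26516647] 0.015494792894749958
the job is handed in; nothing more can be done
None
```

The electrode arm is mounted and locked on the grey stand, and the job was handed in at 38.65 s of the 69 s allowed. No verdict was reported.

**What I did**
- **Lever up:** I raised it with the arm still in its rest. My first swing slipped, leaving it at about 1.6 rad, so I gripped again and took it to about 1.7 rad (from the wrist image).
- **Out of the rest:** The tool could not tilt, so I drew the arm out by its boom. Its nose sagged to roughly 55° while held. I laid it flat on the bench and re-gripped it level by the head.
- **Onto the ball:** I lowered the socket slowly, and the wrist force showed no jolt.
- **Lever shut:** I swung it down and then pressed it with the closed fingers. The last press reached about 50 N at the wrist, more than I intended but under the 120 N wrist limit. It was the fingers pressing, not the gripper body, which has the 40 N limit.

**Last checks**
- **Seating:** The arm looks level on the flange in the scene picture. Its weight came off the gripper at about the expected height.
- **Lever:** The grip sits within about 1 mm of where it should be when fully shut (top camera).
- **Holder:** It is about 6 mm from the beaker's axis, and the beaker has not moved in the picture.
- **Other objects:** The timer and dishes were not touched, and the robot is clear of everything.
- **Disagreement:** The fingertips stopped 1.5–3 mm lower on the lever grip than I calculated. I put that down to the press and calibration error.

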